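# Refill the stopper feeder with the scoop

### The arm

A 7-joint arm with a two-finger parallel gripper is mounted at the origin on the work surface. World frame = base frame: x ahead of the robot, y to its left, z up, the work surface at z = 0. Lengths are in m, angles in rad, forces in N, time in s.
With the tool pointing down it reaches from about 0.4 to 0.85 m from the base axis. Payload 6.9 kg.
Tool frame: the origin (TCP) lies at the very end of the fingers, on their centre line; the grasp point (between the pads) lies env.pinch_z behind it (env.pinch_z is the distance from the TCP to the grasp point, in m); z points along the fingers, y is the line along which they close (so a half turn about z gives the same grasp; the last joint's range is limited). The gripper opens to 85 mm and grips with 20 to 120 N. Pads are 22 mm wide; open, the fingers measure 114 mm over their backs; the gripper's body (76 mm by 85 mm) begins 54 mm behind the grasp point. The pads swing forward as they close: fully open they stand 13 mm farther back than shut.
Start: joints at [1.395, 0.507, -0.238, 1.5, 0.126, 1.149, -0.155], TCP at [0.173, -0.601, 0.231] pointing down, gripper open.
Joint ranges: [-3.08, 3.08], [-0.24, 2.05], [-1.43, 1.35], [0, 2.5], [-1.52, 4.66], [0.17, 1.96], [-2.89, 2.89]. Speed limits (rad/s): [2.39, 2.39, 3.14, 3.14, 3.14, 3.14, 3.14].

### API

Orientations are given as a unit quaternion [w, x, y, z].
In Python, from plant import env gives the robot as it stands.
- The arm moves only by the tool play_rows, never from a script. Its argument "deltas" is a list of rows, each a list of 7 numbers: the turn, a rotation vector about the tool's x, y, z in degrees, then the shift along the tool's x, y, z in mm, then the opening, from 0 (shut) to 1 (fully open). A call has exactly 10 rows; each row shifts and turns the commanded pose from where the row before left it, along the tool's axes as they then stand; what a row does not reach is not made up. A row lasts 1/10 s, in which the tool goes at most 50 mm and 8.59 degrees, less where a joint would pass 70% of its speed; a pose out of reach is approached as far as the arm can. A call is refused whole if a number of a shift passes 50 or a number of a turn 8.59, either way. A call with a gripper value outside its range is refused whole. The fingers move at their own pace and stop on an object; "squeeze" is the grip in N (left out, the last holds). Time passes only in rows, so rows that do not move let the fingers close, or fill a call up. It gives the time, the measured TCP pose, the force, the opening and the grip force at its end, in the units of the state.
- env.state(): the state, without advancing time (a new reading comes with each control period).
- env.grab_frame(name): name is "scene" or "top" or "wrist"; returns a dict with "color" (480x640x3 uint8, red, green, blue), "camera_matrix" (3x3 intrinsics, pixels), "rvec" (rotation vector, rad) and "tvec" (3), from world to camera coordinates, as OpenCV has them; the wrist camera has in their place "tool_from_camera" (4x4, takes a point from camera to tool coordinates, whose origin is the TCP and whose axes are the flange's). Camera axes: x right, y down, z forward; pixel columns grow to the right and rows downward; lengths in m; the calibration is good to about 2 mm. A picture is of the moment at which its call begins: read the wrist's pose just before it. There is no depth.
- env.hand_in(): hands the job in; it is judged then, once.
The state is a dict: "clock": time; "joint_pos": joint angles; "joint_vel": joint speeds; "effort": joint torques, N m; "ee_pos": TCP position; "eef_rot": TCP orientation; "force": force on the tool from outside, world axes, zero at the start; "wrist_torque": the same for the moment, N m; "gripper_width": finger opening in m; "gripper_force": force on a finger pad.
Only numpy, scipy, OpenCV 4.12 (cv2) and the standard library are available. Lean on these libraries where they do the work, as an engineer would, in place of code of your own. Each camera call takes 0.05 s, during which the arm holds its last target. There are 200 camera calls.

### The job

Refill the stopper feeder: first draw its white feed pan all the way out from under the black hood, then scoop all the wooden knobs out of the grey tray and tip them into the pan, never touching a knob with the fingers. Then slide the filled pan back along its lane under the hood until it meets the stop, and after that push the red lever right over, away from the robot, to switch the feeder on. Finish with the scoop standing back on its green mat, and leave the bottle, the jar and the cardboard core where they are.

Things in the scene. Friction and masses are not known exactly. Their poses are not given: they have to be found in the camera images.
- feeder: black benchtop stopper feeder, fixed. Origin on the bench on its lane's centre line; x runs along the lane, inwards under the hood (roughly away from the robot). Two guide rails 20 mm high, 12 mm thick, inner faces at y = +-59 mm, run from x = -50 to 200. A grey block on the hood at x = 247 to 297 rises to 200 mm, its clear top to 220
- hood_edge (a point): front lower edge of the hood over the lane: feeder x = 105 mm, 80 mm above the bench. The hood is 178 mm wide, runs from here to x = 300, its top at 130 mm. The pan is clear of it with its origin below feeder x = 45 mm
- lane_stop (a point): foot of the rear stop face at the lane's end, feeder x = 180 mm. The pan is home when its rear wall meets it: pan origin then at feeder x = about 121 mm (within 6 mm counts)
- pan: white loose feed pan, an open box 118 (x) x 112 (y) x 60 mm high, walls and floor 4 mm, 0.3 to 0.55 kg, standing on the bench between the rails (3 mm free each side), x along the lane. Origin: centre of its underside. It starts within 25 mm of home
- pan_grip (a point): grasp point on the pan's blue upright handle post, 20 (x) x 18 (y) mm, at pan x = -91 mm, 56 mm high; the post's top is at 75 mm. It is joined low down (4 to 20 mm high) to the pan's front wall at x = -59; 22 mm are free between post and wall
- lever (a joint): red toggle lever on top of the hood, rad: 0 = leaning towards the lane mouth (feeder -x, towards the robot), 1.0 = right over, leaning inwards (+x), pivot axis along feeder y. It stays where left. Starts at 0 to 0.15; counts as on above 0.85
- lever_tip (a point): tip of the lever, 70 mm from its pivot (pivot about 155 mm above the bench, at feeder x = 130, y = +65 mm); pushing it across takes a few newtons
- tray: grey smooth open stock tray, fixed, 288 (x) x 110 (y) x 42 mm high, walls and floor 4 mm (inside 280 x 102 mm); origin at the centre of its underside, x axis along its length, roughly away from the robot
- scoop: steel scoop with an upright blue handle, loose, 0.22 kg. A flat shovel 90 (x) x 90 (y) mm, floor 2 mm thick, open mouth at x = -45 mm, side walls 2 mm thick up to 40 mm, rear wall to 45 mm at x = +45. Origin: centre of its underside; z up along the handle. It stands by itself; starts on the mat, mouth roughly towards the robot
- scoop_grip (a point): grasp point on the scoop's handle, a 20 x 20 mm square upright post on scoop x = +55 mm (45 to 65), from the bottom up to 140 mm; this point is 112 mm above the scoop's underside
- scoop_lip (a point): middle of the scoop's lip, at its underside, scoop x = -45 mm
- mat: green mat where the scoop lives, fixed, 150 x 120 mm, 3 mm thick; origin at the centre of its underside. The scoop's origin belongs within 35 mm of its centre, either way round, standing upright
- knob0: wooden stopper knob: a ball 30 mm across with a small flat foot, 28 mm high, 14 g, smooth, rolls easily, may lie any way round; origin at the centre of its foot, ball centre at z = 13 mm of its own frame. Three to six are present, the others None; they start loose in the half of the tray nearer the robot
- knob1: wooden stopper knob: a ball 30 mm across with a small flat foot, 28 mm high, 14 g, smooth, rolls easily, may lie any way round; origin at the centre of its foot, ball centre at z = 13 mm of its own frame. Three to six are present, the others None; they start loose in the half of the tray nearer the robot
- knob2: wooden stopper knob: a ball 30 mm across with a small flat foot, 28 mm high, 14 g, smooth, rolls easily, may lie any way round; origin at the centre of its foot, ball centre at z = 13 mm of its own frame. Three to six are present, the others None; they start loose in the half of the tray nearer the robot
- knob3: wooden stopper knob: a ball 30 mm across with a small flat foot, 28 mm high, 14 g, smooth, rolls easily, may lie any way round; origin at the centre of its foot, ball centre at z = 13 mm of its own frame. Three to six are present, the others None; they start loose in the half of the tray nearer the robot
- knob4: wooden stopper knob: a ball 30 mm across with a small flat foot, 28 mm high, 14 g, smooth, rolls easily, may lie any way round; origin at the centre of its foot, ball centre at z = 13 mm of its own frame. Three to six are present, the others None; they start loose in the half of the tray nearer the robot
- knob5: wooden stopper knob: a ball 30 mm across with a small flat foot, 28 mm high, 14 g, smooth, rolls easily, may lie any way round; origin at the centre of its foot, ball centre at z = 13 mm of its own frame. Three to six are present, the others None; they start loose in the half of the tray nearer the robot
- sauce: bystander: leave it where it stands; amber glass bottle, 66 mm across, 200 mm high, origin at its foot
- core: bystander: leave it where it stands; cardboard label-roll core standing on end, 84 mm across, 100 mm high, origin at its foot
- jar: bystander: leave it where it stands; amber glass jar with black lid, 72 mm across, 100 mm high, origin at its foot
Mind the look-alikes: they are no part of the job. Leave any orange look-alike of the pan alone.

How it is judged:
On the way, in this order (a step that is already met when the one before it is completed fails the run):
1. the feed pan is drawn out clear of the hood (x of pan in the frame of feeder below 0.045 m), for 0.2 s.
2. all the knobs lie in the pan (x of knob0 in the frame of pan between -0.058 and 0.058 m and y of knob0 in the frame of pan between -0.056 and 0.056 m and z of knob0 in the frame of pan between -0.005 and 0.06 m and x of knob1 in the frame of pan between -0.058 and 0.058 m and y of knob1 in the frame of pan between -0.056 and 0.056 m and z of knob1 in the frame of pan between -0.005 and 0.06 m and x of knob2 in the frame of pan between -0.058 and 0.058 m and y of knob2 in the frame of pan between -0.056 and 0.056 m and z of knob2 in the frame of pan between -0.005 and 0.06 m and x of knob3 in the frame of pan between -0.058 and 0.058 m and y of knob3 in the frame of pan between -0.056 and 0.056 m and z of knob3 in the frame of pan between -0.005 and 0.06 m and x of knob4 in the frame of pan between -0.058 and 0.058 m and y of knob4 in the frame of pan between -0.056 and 0.056 m and z of knob4 in the frame of pan between -0.005 and 0.06 m and x of knob5 in the frame of pan between -0.058 and 0.058 m and y of knob5 in the frame of pan between -0.056 and 0.056 m and z of knob5 in the frame of pan between -0.005 and 0.06 m), for 0.3 s.
3. the filled pan is home under the hood (all of step 2 and x of pan in the frame of feeder above 0.114 m and z of pan in the frame of feeder below 0.006 m and angle between pan's own z axis and vertical below 0.06 rad), for 0.2 s.
4. the lever is pushed over (value of joint lever above 0.85 rad), for 0.2 s.
At the end, for the whole second after the job is handed in: every knob lies in the pan below its rim; the pan stands flat, home within about 6 mm of the stop (origin beyond 114 mm along the lane); lever beyond 0.85 rad; scoop upright within 0.1 rad on the mat, its origin within 35 mm of the mat centre; pan and scoop at rest (all of step 3 and value of joint lever above 0.85 rad and horizontal distance between scoop and mat below 0.035 m and angle between scoop's own z axis and vertical below 0.1 rad and height (world z) of scoop below 0.012 m and linear speed of each of scoop, pan below 0.02 m/s); the robot touches nothing.
It fails at once if a knob is touched by the fingers (over 0.5 N) (contact force between the fingers and knob0 above 0.5 N or contact force between the fingers and knob1 above 0.5 N or contact force between the fingers and knob2 above 0.5 N or contact force between the fingers and knob3 above 0.5 N or contact force between the fingers and knob4 above 0.5 N or contact force between the fingers and knob5 above 0.5 N).
It fails at once if a bystander is moved over 30 mm or tipped over (distance of any of sauce, core, jar from where it was at the start of the episode above 0.03 m or angle between any of sauce, core, jar's own z axis and vertical above 0.6 rad).
Of knob0, knob1, knob2, knob3, knob4, knob5 only 3 to 6 are there at a start; the rules pass over those that are not, and their reading is None.
At some moment in a run one of pan, scoop may be knocked a few centimetres aside while the robot is not near it.
It also fails if it takes over 210 s, if anything falls off the work surface, if the arm or the gripper's body presses on something with over 40 N, if the wrist force passes 120 N, or if a joint passes its speed limit or range.

## Working session

There is one attempt and no reset: what is moved stays moved. The work goes in short steps, Python scripts to look and compute and a tool call to move; the robot and the scene stay as the last step left them, time stands still between calls to the robot, and variables do not carry over. Pictures are saved under pics/ and viewed, at most 14 in all, crops included, and the job is handed in when it is done.

Besides the shell and the picture viewer there is one more tool, called as name(argument=value, ...), one argument or row to a line, values as JSON. play_rows: Moves the arm, as the interface text tells. Its arguments: {"type":"object","properties":{"deltas":{"type":"array"},"squeeze":{"type":"number"}},"required":["deltas"]}

```bash
ls; mkdir -p pics
cat > h.py <<'E'
import numpy as np, cv2, pickle
from plant import env
from scipy.spatial.transform import Rotation as R
def grab(n,f):
    s=env.state(); d=env.grab_frame(n); cv2.imwrite('pics/'+f+'.png',d['color'][:,:,::-1]); d['s']=s
    pickle.dump(d,open('pics/'+f+'.pkl','wb')); return d
def Rt(s):
    q=np.array(s['eef_rot']); return R.from_quat(q[[1,2,3,0]]).as_matrix()
def ray(f,uv):
    d=pickle.load(open('pics/'+f+'.pkl','rb')) if isinstance(f,str) else f
    v=np.linalg.inv(d['camera_matrix'])@np.array([uv[0],uv[1],1.])
    if 'rvec' in d:
        r=cv2.Rodrigues(np.array(d['rvec'],float))[0]; return -r.T@np.ravel(d['tvec']), r.T@v
    T=np.array(d['tool_from_camera']); M=Rt(d['s']); return np.array(d['s']['ee_pos'])+M@T[:3,3], M@T[:3,:3]@v
def atz(f,uv,z):
    o,v=ray(f,uv); return o+v*(z-o[2])/v[2]
def tri(*fu):
    A=0;b=0
    for f,uv in fu:
        o,v=ray(f,uv); v=v/np.linalg.norm(v); P=np.eye(3)-np.outer(v,v); A=A+P; b=b+P@o
    return np.linalg.solve(A,b)
def st():
    s=env.state(); print(s['clock'],np.round(s['ee_pos'],4),np.round(s['eef_rot'],4),np.round(s['force'],1),s['gripper_width'],s['gripper_force'],np.round(s['joint_pos'],2)); return s
E
python3 - <<'E'
from h import *
print(env.pinch_z); st(); grab('scene','s0'); d=grab('top','t0'); print(Rt(d['s']).round(2))
E
```

```text
pics
0.0187
0.0 [ 0.173  -0.6001  0.2304] [-9.000e-04  9.902e-01  1.400e-01 -1.000e-04] [ 0.4  1.  -0.4] 0.08555069697280335 0.0 [ 1.4   0.51 -0.24  1.5   0.13  1.15 -0.15]
[[ 0.96  0.28 -0.  ]
 [ 0.28 -0.96  0.  ]
 [-0.   -0.   -1.  ]]
```

View pics/s0.png

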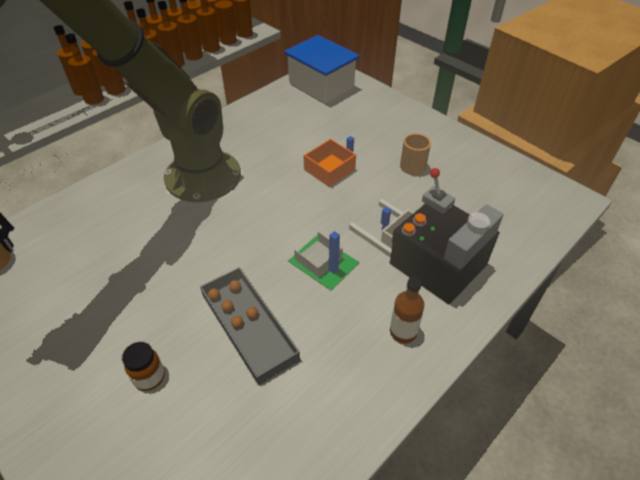

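View pics/t0.png

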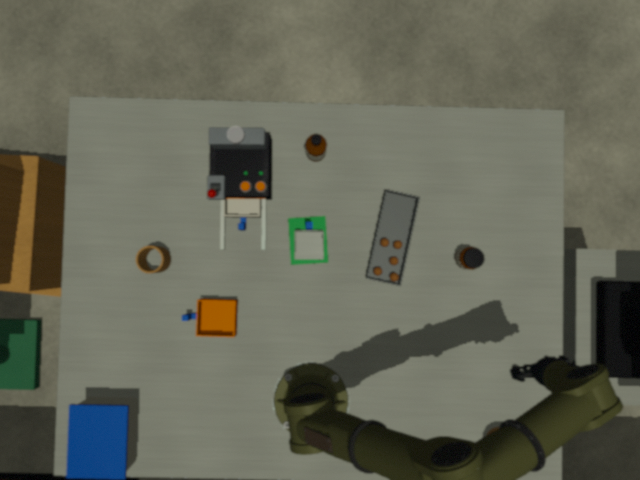

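Run:
```python
from h import *
im=cv2.imread('pics/t0.png')[120:295,190:430]; cv2.imwrite('pics/t0c.png',cv2.resize(im,None,fx=3.3,fy=3.3,interpolation=cv2.INTER_CUBIC))
im=cv2.imread('pics/s0.png')[150:390,195:515]; cv2.imwrite('pics/s0c.png',cv2.resize(im,None,fx=2.5,fy=2.5,interpolation=cv2.INTER_CUBIC))
for n in ('s0','t0'):print(ray(n,(320,240)))
```

```text
(array([ 1.09973437, -0.58268505,  1.05850228]), array([-0.46543515,  0.46353422, -0.75420135]))
(array([0.44516116, 0.0066591 , 1.8228309 ]), array([ 0.03271948, -0.01383148, -0.99938617]))
```

View pics/t0c.png

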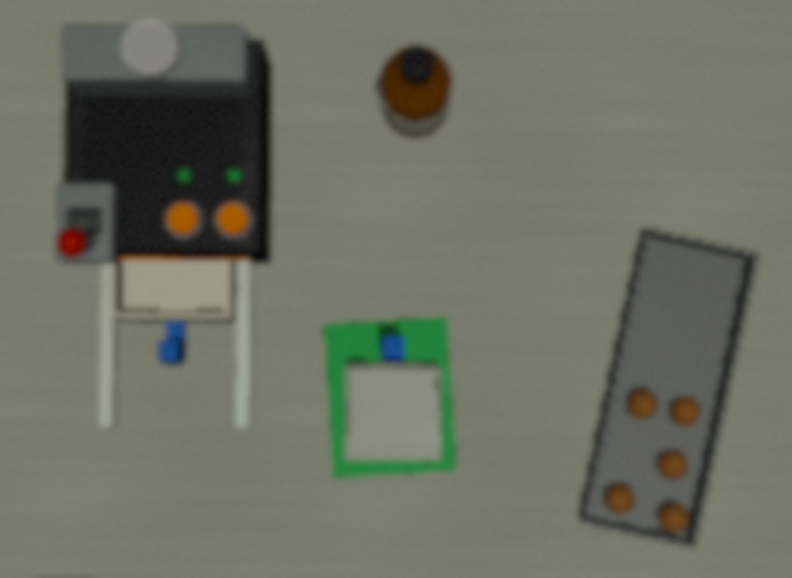

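View pics/s0c.png

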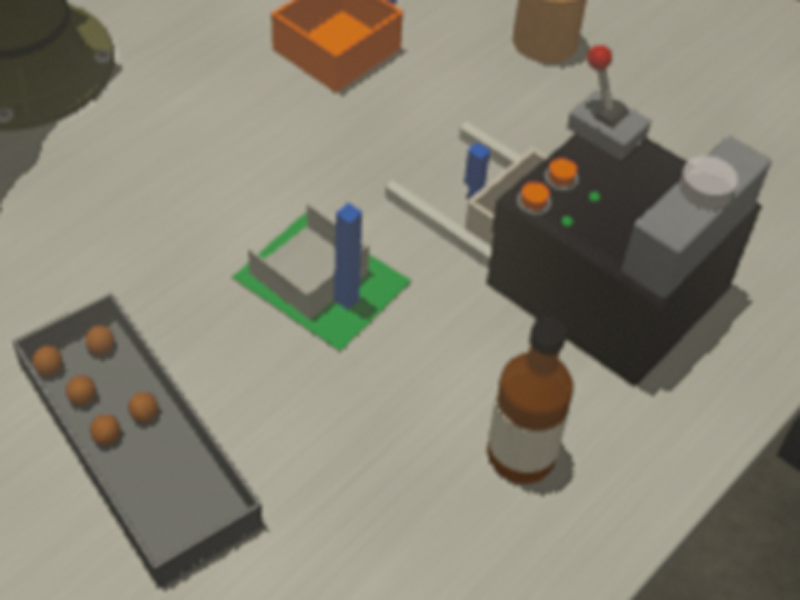

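```bash
cat > m.py <<'E'
from h import *
T=lambda u,v:(190+u/3.3-.35,120+v/3.3-.35); S=lambda u,v:(195+u/2.5-.3,150+v/2.5-.3)
for n,t,s in [('panpost',(172,350),(479,150)),('lever',(72,242),(600,57)),('scooppost',(392,347),(349,212)),('railL',(105,428),(467,128)),('railR',(242,428),(390,187)),
 ('tr_nearR',(692,543),(14,344)),('tr_nearL',(582,517),(112,296)),('tr_farL',(643,230),(264,513)),('tr_farR',(755,257),(163,586))]:
    o=tri(('t0',T(*t)),('s0',S(*s))); print(n,o.round(3))
for c in [(326,325),(445,319),(455,467),(334,475)]: print('mat',atz('t0',T(*c),.003).round(3))
for c in [(345,363),(441,363),(442,460),(347,462)]: print('scoop floor',atz('t0',T(*c),.005).round(3))
for c in [(105,428),(242,428),(107,265),(243,262)]: print('rail',atz('t0',T(*c),.02).round(3))
for c in [(641,404),(685,411),(672,464),(619,498),(674,518)]: print('knob',atz('t0',T(*c),.019).round(3))
for c in [(118,318),(234,319)]: print('panfront rim',atz('t0',T(*c),.06).round(3))
print('sauce',atz('t0',T(416,66),.2).round(3)); print('jar',atz('t0',(472,258),.1), 'core',atz('t0',(153,258),.1))
print('orange', atz('t0',(217,316),.05))
E
python3 m.py
```

```text
panpost [0.541 0.224 0.075]
lever [0.623 0.294 0.216]
scooppost [0.544 0.019 0.14 ]
railL [0.47  0.295 0.009]
railR [0.471 0.163 0.01 ]
tr_nearR [ 0.371 -0.27   0.036]
tr_nearL [ 0.393 -0.165  0.037]
tr_farL [ 0.67  -0.219  0.021]
tr_farR [ 0.651 -0.327  0.006]
mat [0.572 0.084 0.003]
mat [ 0.581 -0.031  0.003]
mat [ 0.438 -0.044  0.003]
mat [0.427 0.072 0.003]
scoop floor [0.536 0.065 0.005]
scoop floor [ 0.538 -0.028  0.005]
scoop floor [ 0.444 -0.031  0.005]
scoop floor [0.44  0.06  0.005]
rail [0.467 0.291 0.02 ]
rail [0.47  0.161 0.02 ]
rail [0.623 0.294 0.02 ]
rail [0.629 0.164 0.02 ]
knob [ 0.503 -0.221  0.019]
knob [ 0.497 -0.263  0.019]
knob [ 0.446 -0.252  0.019]
knob [ 0.412 -0.201  0.019]
knob [ 0.394 -0.255  0.019]
panfront rim [0.57  0.276 0.06 ]
panfront rim [0.572 0.168 0.06 ]
sauce [0.785 0.003 0.2  ]
jar [ 0.45826537 -0.47876309  0.1       ] core [0.4352486  0.48307814 0.1       ]
orange [0.26100248 0.29412888 0.05      ]
```

play_rows(
  deltas=[
    [0,0,7.5,0,0,0,1],
    [0,0,7.5,0,0,0,1],
    [0,0,0,30,-25,0,1],
    [0,0,0,30,-25,0,1],
    [0,0,0,30,-25,0,1],
    [0,0,0,30,-25,0,1],
    [0,0,0,30,-25,0,1],
    [0,0,0,30,-25,0,1],
    [0,0,0,30,-25,0,1],
    [0,0,0,30,-25,0,1],
  ],
  squeeze=60,
)

```text
clock: 1.1
ee_pos: [0.4102, -0.3947, 0.231]
eef_rot: [-0.0, 1.0, 0.009, -0.0]
force: [0.2, -0.5, -0.3]
gripper_width: 0.0853
gripper_force: 0.0
```

play_rows(
  deltas=[
    [0,0,0,10,-48,0,1],
    [0,0,0,10,-48,0,1],
    [0,0,0,10,-48,0,1],
    [0,0,0,10,-48,0,1],
    [0,0,0,10,-48,0,1],
    [0,0,0,10,-48,0,1],
    [0,0,0,10,-48,0,1],
    [0,0,0,10,-48,0,1],
    [0,0,0,10,-48,0,1],
    [0,0,0,0,-20,0,1],
  ],
)

```text
clock: 2.1
ee_pos: [0.491, 0.0631, 0.2313]
eef_rot: [-0.001, 1.0, 0.012, 0.0]
force: [0.1, -0.6, -0.0]
gripper_width: 0.0852
gripper_force: 0.0
```

```bash
cat >> h.py <<'E'
def yaw(s):
    M=Rt(s); return np.degrees(np.arctan2(M[1,0],M[0,0]))
def to(p,s=None):
    s=s or env.state(); d=np.array(p)-s['ee_pos']; print('tool shift mm',(Rt(s).T@d*1000).round(1),'yaw',yaw(s).round(2),'M',Rt(s).round(3).tolist())
E
python3 - <<'E'
from h import *
st(); to([.53,.223,.15]); grab('wrist','w0')
E
```

```text
2.1 [0.491  0.0631 0.2313] [-1.300e-03  9.999e-01  1.240e-02  3.000e-04] [ 0.1 -0.6 -0. ] 0.08522580271599335 0.0 [ 0.11  0.32 -0.39  1.83  0.14  1.02 -1.88]
tool shift mm [  42.9 -158.7   81.7] yaw 1.42 M [[1.0, 0.025, 0.0], [0.025, -1.0, 0.003], [0.001, -0.003, -1.0]]
```

View pics/w0.png

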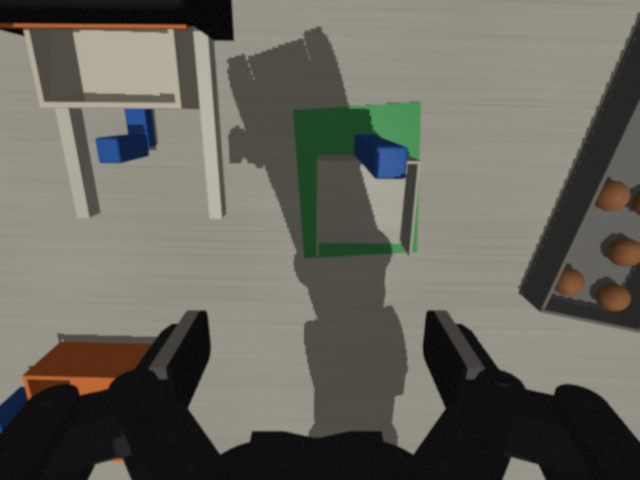

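Run:
```python
from h import *
T=lambda u,v:(190+u/3.3-.35,120+v/3.3-.35)
print(tri(('w0',(109,149)),('t0',T(172,350))), atz('w0',(109,149),.075), ray('w0',(320,240)))
print('scoop post',tri(('w0',(391,167)),('t0',T(392,347))),atz('w0',(391,167),.14))
for p in [(82,216),(215,218)]: print(atz('w0',p,.02))
```

```text
[0.5414675  0.22277085 0.08100987] [0.5423215  0.22667643 0.075     ] (array([0.57326587, 0.06454787, 0.37380014]), array([-0.32279614, -0.01520503, -0.94641423]))
scoop post [0.54356748 0.01890062 0.14578237] [0.54240965 0.01812558 0.14      ]
[0.47155939 0.29277721 0.02      ]
[0.47279281 0.16246425 0.02      ]
```

play_rows(
  deltas=[
    [0,0,0,10,-40,0,1],
    [0,0,0,10,-40,0,1],
    [0,0,0,10,-40,0,1],
    [0,0,0,0,-37,0,1],
    [0,0,0,0,0,0,1],
    [0,0,0,0,0,20,1],
    [0,0,0,0,0,20,1],
    [0,0,0,0,0,20,1],
    [0,0,0,0,0,0,1],
    [0,0,0,0,0,0,1],
  ],
)

```text
clock: 3.15
ee_pos: [0.5177, 0.2145, 0.1714]
eef_rot: [0.0, 1.0, 0.009, -0.0]
force: [-0.2, 0.4, 0.6]
gripper_width: 0.0852
gripper_force: 0.0
```

Run:
```python
from h import *
st(); grab('wrist','w1')
```

```text
3.15 [0.5177 0.2145 0.1714] [ 3.0e-04  1.0e+00  9.2e-03 -4.0e-04] [-0.2  0.4  0.6] 0.08524126633530084 0.0 [-0.17  0.48 -0.4   1.76  0.22  0.95 -2.21]
```

View pics/w1.png

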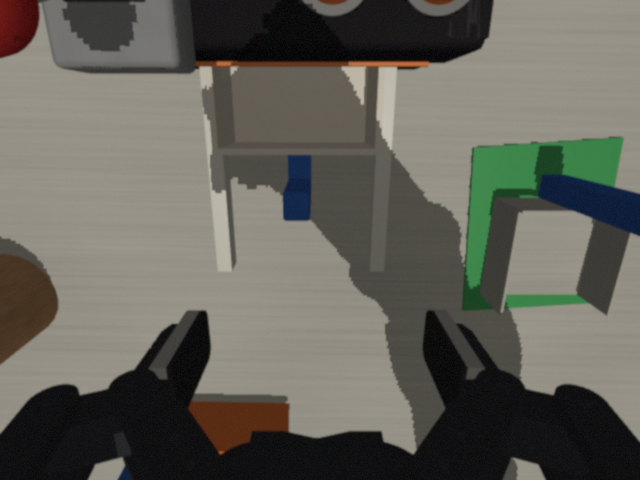

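Run:
```python
from h import *
print(atz('w1',(297,206),.075), tri(('w0',(109,149)),('w1',(297,206))))
for p in [(224,271),(377,271),(206,70),(387,70)]: print(atz('w1',p,.02))
for p in [(217,149),(376,149)]: print('pan rim',atz('w1',p,.06))
to([.541,.2245,.0375],env.state())
```

```text
[0.5416114  0.22730011 0.075     ] [0.54185261 0.22721786 0.07430655]
[0.47004583 0.29221514 0.02      ]
[0.47237055 0.16151997 0.02      ]
[0.62739456 0.2956009  0.02      ]
[0.62973833 0.16530178 0.02      ]
pan rim [0.57574671 0.28110245 0.06      ]
pan rim [0.57763499 0.1757117  0.06      ]
tool shift mm [ 23.   -9.2 134.5] yaw 1.06 M [[1.0, 0.018, 0.001], [0.018, -1.0, 0.0], [0.001, -0.0, -1.0]]
```

play_rows(
  deltas=[
    [0,0,0,24,-12,0,1],
    [0,0,0,0,0,30,1],
    [0,0,0,0,0,30,1],
    [0,0,0,0,0,30,1],
    [0,0,0,0,0,30,1],
    [0,0,0,0,0,14,1],
    [0,0,0,0,0,0,0],
    [0,0,0,0,0,0,0],
    [0,0,0,0,0,0,0],
    [0,0,0,0,0,0,0],
  ],
  squeeze=40,
)

```text
clock: 4.2
ee_pos: [0.5424, 0.228, 0.0388]
eef_rot: [-0.0, 1.0, 0.009, 0.001]
force: [-0.0, 0.6, 0.5]
gripper_width: 0.028
gripper_force: 0.0
```

Run:
```python
from h import *
st(); to([.4315,.225,.0375])
```

```text
4.2 [0.5424 0.228  0.0388] [-5.0e-04  1.0e+00  9.4e-03  1.2e-03] [-0.   0.6  0.5] 0.02796513591219671 0.0 [-0.23  0.67 -0.33  1.82  0.32  0.69 -2.29]
tool shift mm [-110.9    0.9    1. ] yaw 1.08 M [[1.0, 0.019, 0.002], [0.019, -1.0, 0.001], [0.002, -0.001, -1.0]]
```

play_rows(
  deltas=[
    [0,0,0,0,0,0,0],
    [0,0,0,0,0,0,0],
    [0,0,0,0,0,0,0],
    [0,0,0,-10,0,0,0],
    [0,0,0,-10,0,0,0],
    [0,0,0,-10,0,0,0],
    [0,0,0,-10,0,0,0],
    [0,0,0,-10,0,0,0],
    [0,0,0,-10,0,0,0],
    [0,0,0,-10,0,0,0],
  ],
)

```text
clock: 5.2
ee_pos: [0.4723, 0.2269, 0.0383]
eef_rot: [-0.001, 1.0, 0.01, 0.002]
force: [5.4, -0.1, 5.9]
gripper_width: 0.0173
gripper_force: 40.0
```

play_rows(
  deltas=[
    [0,0,0,-10,0,0,0],
    [0,0,0,-10,0,0,0],
    [0,0,0,-10,0,0,0],
    [0,0,0,-8,0,0,0],
    [0,0,0,0,0,0,0],
    [0,0,0,0,0,0,0],
    [0,0,0,0,0,0,0],
    [0,0,0,0,0,0,0],
    [0,0,0,0,0,0,0],
    [0,0,0,0,0,0,0],
  ],
)

```text
clock: 6.2
ee_pos: [0.4329, 0.2262, 0.0383]
eef_rot: [-0.0, 1.0, 0.01, 0.001]
force: [-0.2, 0.9, 12.1]
gripper_width: 0.0175
gripper_force: 41.0
```

play_rows(
  deltas=[
    [0,0,0,0,0,0,1],
    [0,0,0,0,0,0,1],
    [0,0,0,0,0,0,1],
    [0,0,0,0,0,0,1],
    [0,0,0,0,0,20,1],
    [0,0,0,0,0,-40,1],
    [0,0,0,0,0,-40,1],
    [0,0,0,0,0,-40,1],
    [0,0,0,0,0,-40,1],
    [0,0,0,0,0,-40,1],
  ],
)

```text
clock: 7.2
ee_pos: [0.433, 0.2253, 0.2187]
eef_rot: [0.0, 1.0, 0.01, -0.0]
force: [1.1, 0.0, -0.8]
gripper_width: 0.0849
gripper_force: 0.0
```

play_rows(
  deltas=[
    [0,0,-8.5,0,0,0,1],
    [0,0,-8.5,0,0,0,1],
    [0,0,-8.5,0,0,0,1],
    [0,0,-8.5,0,0,0,1],
    [0,0,-8.5,0,0,0,1],
    [0,0,-8.5,0,0,0,1],
    [0,0,-8.5,0,0,0,1],
    [0,0,-8.5,0,0,0,1],
    [0,0,-8.5,0,0,0,1],
    [0,0,-8.5,0,0,0,1],
  ],
)

```text
clock: 8.2
ee_pos: [0.4332, 0.2253, 0.217]
eef_rot: [-0.0, 0.729, 0.685, -0.0]
force: [-0.2, 0.0, 0.5]
gripper_width: 0.0855
gripper_force: 0.0
```

play_rows(
  deltas=[
    [0,0,-6,0,0,0,1],
    [0,0,0,0,0,0,1],
    [0,0,0,-25,15,0,1],
    [0,0,0,-25,15,0,1],
    [0,0,0,-25,15,0,1],
    [0,0,0,-25,15,0,1],
    [0,0,0,-25,15,0,1],
    [0,0,0,0,0,0,1],
    [0,0,0,0,0,0,1],
    [0,0,0,0,0,0,1],
  ],
)

```text
clock: 9.2
ee_pos: [0.5124, 0.1044, 0.2173]
eef_rot: [-0.0, 0.694, 0.72, 0.0]
force: [0.5, 0.4, -0.7]
gripper_width: 0.0858
gripper_force: 0.0
```

Run:
```python
from h import *
st(); d=grab('wrist','w2'); to([.543,.0185,.17],d['s'])
```

```text
9.2 [0.5124 0.1044 0.2173] [-3.000e-04  6.941e-01  7.199e-01  1.000e-04] [ 0.5  0.4 -0.7] 0.08584737311461402 0.0 [ 0.3   0.44 -0.8   1.78  0.36  1.07 -0.6 ]
tool shift mm [-87.   27.5  47.3] yaw 92.08 M [[-0.036, 0.999, -0.0], [0.999, 0.036, 0.0], [0.0, -0.0, -1.0]]
```

View pics/w2.png

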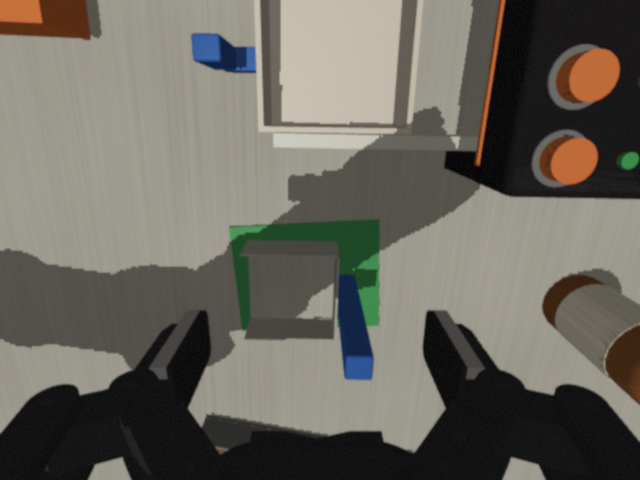

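Run:
```python
from h import *
T=lambda u,v:(190+u/3.3-.35,120+v/3.3-.35)
p=tri(('w2',(358,367)),('w0',(391,167)),('t0',T(392,347)));q=atz('w2',(358,367),.14);print(p,q)
to([q[0],q[1],.097])
# scoop yaw: rear wall/side edges, pan pose
for u in [(248,241),(338,241),(247,338),(334,338)]:print(atz('w2',u,.04))
print('panpost',atz('w2',(206,46),.075),[atz('w2',u,.06) for u in [(259,130),(410,131)]])
```

```text
[0.54390264 0.01879596 0.14188806] [0.54509366 0.01801582 0.14      ]
tool shift mm [-87.7  29.5 120.4] yaw 92.13 M [[-0.037, 0.999, -0.0], [0.999, 0.037, 0.0], [0.0, -0.0, -1.0]]
[0.45201636 0.07369665 0.04      ]
[0.53337505 0.07662116 0.04      ]
[ 0.44877718 -0.02816672  0.04      ]
[ 0.5349452  -0.02507105  0.04      ]
panpost [0.43269772 0.22651331 0.075     ] [array([0.46610483, 0.17167803, 0.06      ]), array([0.58253685, 0.17512294, 0.06      ])]
```

play_rows(
  deltas=[
    [0,0,0,-30,10,0,1],
    [0,0,0,-30,10,0,1],
    [0,0,0,-27,9,0,1],
    [0,0,0,0,0,0,1],
    [0,0,0,0,0,30,1],
    [0,0,0,0,0,30,1],
    [0,0,0,0,0,30,1],
    [0,0,0,0,0,30,1],
    [0,0,0,0,0,0,0],
    [0,0,0,0,0,0,0],
  ],
)

```text
clock: 10.25
ee_pos: [0.545, 0.0189, 0.0979]
eef_rot: [-0.0, 0.694, 0.72, 0.0]
force: [0.3, 0.3, 0.2]
gripper_width: 0.0589
gripper_force: 0.0
```

play_rows(
  deltas=[
    [0,0,0,0,0,0,0],
    [0,0,0,0,0,0,0],
    [0,0,0,0,0,0,0],
    [0,0,0,0,0,0,0],
    [0,0,0,0,0,0,0],
    [0,0,0,0,0,0,0],
    [0,0,0,0,0,-5,0],
    [0,0,0,0,0,0,0],
    [0,0,0,0,0,0,0],
    [0,0,0,0,0,0,0],
  ],
  squeeze=100,
)

```text
clock: 11.25
ee_pos: [0.5451, 0.0174, 0.1022]
eef_rot: [-0.0, 0.694, 0.72, -0.0]
force: [-0.6, 0.4, -2.1]
gripper_width: 0.0185
gripper_force: 97.5
```

Run:
```python
from h import *
st()
```

```text
11.25 [0.5451 0.0174 0.1022] [-0.      0.6942  0.7198 -0.    ] [-0.6  0.4 -2.1] 0.01854885409684597 97.45548248291016 [ 0.37  0.6  -0.7   1.88  0.51  0.85 -0.55]
```

play_rows(
  deltas=[
    [0,0,0,0,0,-25,0],
    [0,0,0,0,0,-25,0],
    [0,0,0,0,0,-25,0],
    [0,0,0,0,0,-25,0],
    [0,0,6.7,0,0,0,0],
    [0,0,6.7,0,0,0,0],
    [0,0,0,-25,14,0,0],
    [0,0,0,-25,14,0,0],
    [0,0,0,-25,14,0,0],
    [0,0,0,-25,14,0,0],
  ],
)

```text
clock: 12.25
ee_pos: [0.5805, -0.0926, 0.202]
eef_rot: [-0.0, 0.773, 0.634, -0.0]
force: [-0.1, 1.0, -3.0]
gripper_width: 0.0189
gripper_force: 98.2
```

play_rows(
  deltas=[
    [0,0,0,-25,14,0,0],
    [0,0,0,-25,14,0,0],
    [0,0,0,-25,14,0,0],
    [0,0,0,-25,14,0,0],
    [0,0,0,-25,14,0,0],
    [0,0,0,-25,14,0,0],
    [0,0,0,-13,6,0,0],
    [0,0,0,0,0,0,0],
    [0,0,0,0,0,0,0],
    [0,0,0,0,0,0,0],
  ],
)

```text
clock: 13.25
ee_pos: [0.6368, -0.2666, 0.2025]
eef_rot: [-0.0, 0.773, 0.635, 0.0]
force: [0.0, 0.1, -2.2]
gripper_width: 0.0186
gripper_force: 98.1
```

Run:
```python
from h import *
st(); d=grab('wrist','w3')
```

```text
13.25 [ 0.6368 -0.2666  0.2025] [-5.000e-04  7.725e-01  6.350e-01  4.000e-04] [ 0.   0.1 -2.2] 0.01862990543283042 98.13668489456177 [ 0.7   0.69 -0.66  1.34  0.42  1.25 -0.17]
```

View pics/w3.png

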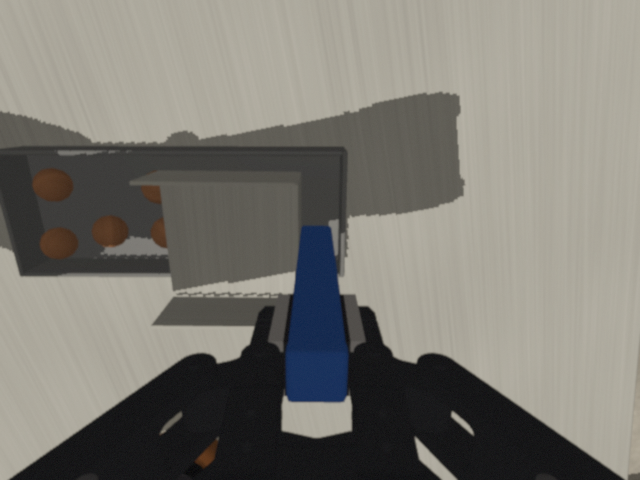

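```bash
cat >> h.py <<'E'
def proj(f,P):
    d=pickle.load(open('pics/'+f+'.pkl','rb')); P=np.atleast_2d(P)
    if 'rvec' in d: return cv2.projectPoints(P,np.array(d['rvec'],float),np.array(d['tvec'],float),d['camera_matrix'],None)[0][:,0]
    T=np.linalg.inv(np.array(d['tool_from_camera'])); M=Rt(d['s']); c=((P-d['s']['ee_pos'])@M)@T[:3,:3].T+T[:3,3]; q=c@np.array(d['camera_matrix']).T; return q[:,:2]/q[:,2:]
# scoop frame (mm) -> world, from TCP pose: scoop x=tool y, scoop y=-tool x... tool x = scoop y
def scoop(s,P):
    M=Rt(s); P=np.atleast_2d(P)/1000.; t=np.c_[P[:,1],P[:,0]-.055,.0942-P[:,2]]; return np.array(s['ee_pos'])+t@M.T
E
python3 - <<'E'
from h import *
T=lambda u,v:(190+u/3.3-.35,120+v/3.3-.35)
d=pickle.load(open('pics/w3.pkl','rb'))
P=[(-45,45,40),(45,45,40),(-45,-45,40),(-45,45,0),(-45,-45,0)]
print(proj('w3',scoop(d['s'],P)).round(0))
for u in [(0,150),(346,148),(343,275),(22,275),(168,273)]: print(u,atz('w3',u,.042).round(4))
for c in [(643,230),(755,257),(692,543),(582,517)]: print('t0',atz('t0',T(*c),.042).round(4))
E
```

```text
[[127. 186.]
 [297. 186.]
 [151. 333.]
 [157. 174.]
 [174. 301.]]
(0, 150) [ 0.4018 -0.1654  0.042 ]
(346, 148) [ 0.671 -0.217  0.042]
(343, 275) [ 0.6498 -0.3246  0.042 ]
(22, 275) [ 0.3715 -0.2695  0.042 ]
(168, 273) [ 0.4987 -0.2927  0.042 ]
t0 [ 0.6674 -0.2165  0.042 ]
t0 [ 0.6444 -0.3237  0.042 ]
t0 [ 0.3716 -0.2687  0.042 ]
t0 [ 0.3937 -0.1642  0.042 ]
```

play_rows(
  deltas=[
    [0,0,0,-1.5,0,20,0],
    [0,0,0,0,0,20,0],
    [0,0,0,0,0,10,0],
    [0,0,0,0,0,6,0],
    [0,0,0,0,0,6,0],
    [0,0,0,0,0,6,0],
    [0,0,0,0,0,6,0],
    [0,0,0,0,0,4,0],
    [0,0,0,0,0,0,0],
    [0,0,0,0,0,0,0],
  ],
)

```text
clock: 14.3
ee_pos: [0.6365, -0.2705, 0.1244]
eef_rot: [0.0, 0.773, 0.634, 0.0]
force: [0.7, -0.3, -1.5]
gripper_width: 0.0188
gripper_force: 98.1
```

Run:
```python
from h import *
st(); d=grab('wrist','w4'); im=cv2.imread('pics/w4.png'); cv2.imwrite('pics/w4c.png',cv2.resize(im[100:400,0:400],None,fx=2,fy=2))
```

```text
14.3 [ 0.6365 -0.2705  0.1244] [0.000e+00 7.734e-01 6.339e-01 1.000e-04] [ 0.7 -0.3 -1.5] 0.018814561142343394 98.05590033531189 [ 0.7   0.76 -0.63  1.44  0.47  1.1  -0.22]
```

View pics/w4c.png

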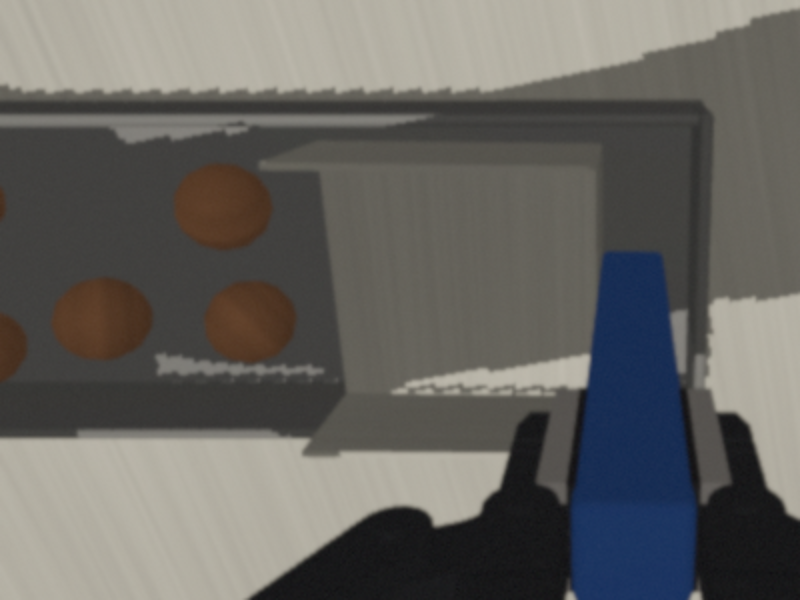

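Run:
```python
from h import *
n=np.array([.192,.9814]); u=np.array([.9814,-.192])
g=lambda c,z:(lambda p:(round(n@p[:2],4),round(u@p[:2],4)))(atz('w4',(c[0]/2,100+c[1]/2),z))
print('scoop lip -y,+y',g((345,393),.031),g((320,170),.031),'wall tops',g((305,454),.07),g((260,164),.07), 'tops +y rear',g((600,143),.07))
print('rim +y',g((300,101),.042),g((300,112),.042),'-y',g((100,437),.042),'base -y',g((100,380),.004),'base far',g((690,240),.004),'far rim',g((705,240),.042))
for c in [(222,206),(102,318),(250,320),(0,205),(5,345)]: print('knob',g(c,.017))
d=pickle.load(open('pics/w4.pkl','rb'));p=np.array(d['s']['ee_pos'])[:2];print(n@p,u@p,yaw(d['s']))
```

```text
scoop lip -y,+y (np.float64(-0.1836), np.float64(0.5759)) (np.float64(-0.1047), np.float64(0.578)) wall tops (np.float64(-0.1838), np.float64(0.578)) (np.float64(-0.0959), np.float64(0.5788)) tops +y rear (np.float64(-0.0908), np.float64(0.6688))
rim +y (np.float64(-0.0823), np.float64(0.5796)) (np.float64(-0.0855), np.float64(0.5791)) -y (np.float64(-0.1942), np.float64(0.4948)) base -y (np.float64(-0.1915), np.float64(0.4698)) base far (np.float64(-0.1361), np.float64(0.6981)) far rim (np.float64(-0.1253), np.float64(0.6997))
knob (np.float64(-0.1195), np.float64(0.5369))
knob (np.float64(-0.1604), np.float64(0.4865))
knob (np.float64(-0.1615), np.float64(0.5395))
knob (np.float64(-0.1188), np.float64(0.4612))
knob (np.float64(-0.1708), np.float64(0.4488))
-0.14329443771137323 0.6766543586284599 78.68253480837164
```

play_rows(
  deltas=[
    [0,0,0,0,0,5,0],
    [0,0,0,0,0,5,0],
    [0,0,0,0,0,5,0],
    [0,0,0,0,0,5,0],
    [0,0,0,0,0,3,0],
    [0,0,0,0,0,2,0],
    [0,0,0,0,0,0.5,0],
    [0,0,0,0,0,0,0],
    [0,0,0,0,0,0,0],
    [0,0,0,0,0,0,0],
  ],
)

```text
clock: 15.35
ee_pos: [0.6364, -0.2705, 0.1]
eef_rot: [0.0, 0.773, 0.634, -0.0]
force: [-3.2, -0.1, 5.7]
gripper_width: 0.0189
gripper_force: 99.3
```

play_rows(
  deltas=[
    [0,0,0,0,-10,0,0],
    [0,0,0,0,-10,0,0],
    [0,0,0,0,-10,0,0],
    [0,0,0,0,-10,0,0],
    [0,0,0,0,-10,0,0],
    [0,0,0,0,-10,0,0],
    [0,0,0,0,-10,0,0],
    [0,0,0,0,-10,0,0],
    [0,0,0,0,-10,0,0],
    [0,0,0,0,-10,0,0],
  ],
)

```text
clock: 16.35
ee_pos: [0.5393, -0.2509, 0.0999]
eef_rot: [0.001, 0.773, 0.634, 0.001]
force: [3.6, -1.4, 6.2]
gripper_width: 0.0188
gripper_force: 99.1
```

play_rows(
  deltas=[
    [0,0,0,0,-6,0,0],
    [0,0,0,0,-6,0,0],
    [0,0,0,0,-6,0,0],
    [0,0,0,0,-6,0,0],
    [0,0,0,0,-6,0,0],
    [0,0,0,0,-6,0,0],
    [0,0,0,0,-6,0,0],
    [0,0,0,0,0,0,0],
    [0,0,0,0,0,0,0],
    [0,0,0,0,0,0,0],
  ],
)

```text
clock: 17.35
ee_pos: [0.4983, -0.2428, 0.0999]
eef_rot: [0.001, 0.773, 0.634, 0.001]
force: [1.6, -0.3, 9.9]
gripper_width: 0.0189
gripper_force: 99.8
```

Run:
```python
from h import *
s=st(); d=grab('wrist','w5'); cv2.imwrite('pics/w5c.png',cv2.resize(cv2.imread('pics/w5.png')[100:400,0:400],None,fx=2,fy=2))
n=np.array([.192,.9814]); u=np.array([.9814,-.192]);p=np.array(s['ee_pos'])[:2];print(n@p,u@p,u@p-.1)
```

```text
17.35 [ 0.4983 -0.2428  0.0999] [1.200e-03 7.735e-01 6.338e-01 7.000e-04] [ 1.6 -0.3  9.9] 0.018869186384773567 99.75460767745972 [ 0.83  0.6  -0.65  1.86  0.48  0.84 -0.27]
-0.1426520428888049 0.535685017271813 0.43568501727181297
```

View pics/w5c.png

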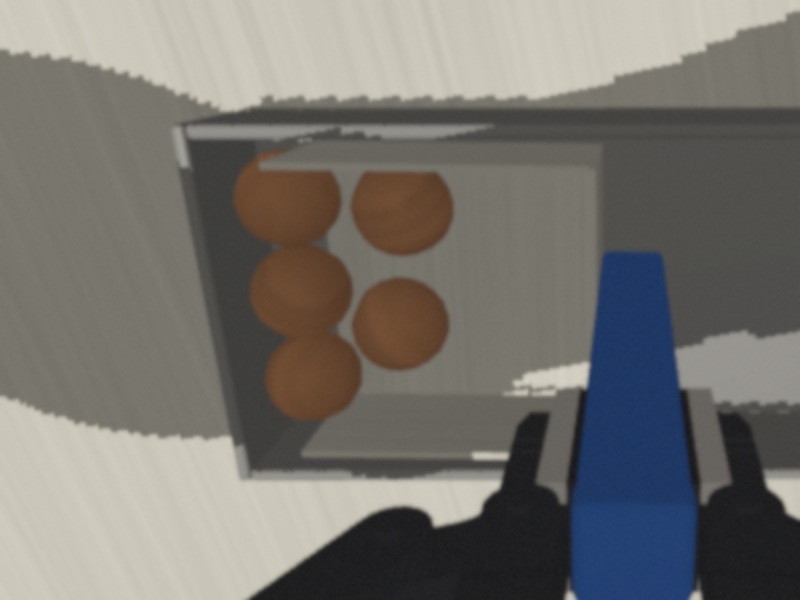

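play_rows(
  deltas=[
    [0,0,0,0,-2,0,0],
    [0,0,0,0,-2,0,0],
    [0,0,0,0,-2,0,0],
    [0,0,0,0,-2,0,0],
    [0,0,0,0,-2,0,0],
    [0,0,0,0,-2,0,0],
    [0,0,0,0,-2,0,0],
    [0,0,0,0,-2,0,0],
    [0,0,0,0,0,0,0],
    [0,0,0,0,0,0,0],
  ],
)

```text
clock: 18.4
ee_pos: [0.4828, -0.2397, 0.0999]
eef_rot: [0.001, 0.773, 0.634, 0.001]
force: [1.8, 0.0, 8.9]
gripper_width: 0.019
gripper_force: 99.8
```

Run:
```python
from h import *
s=st(); d=grab('wrist','w6'); im=cv2.imread('pics/w6.png')
h=cv2.cvtColor(im,cv2.COLOR_BGR2HSV); m=((h[:,:,0]<15)&(h[:,:,1]>110)&(h[:,:,2]>60)).astype('u1'); m[330:]=0
n=np.array([.192,.9814]); u=np.array([.9814,-.192]);p=np.array(s['ee_pos'])[:2];print(n@p,u@p-.1)
c=cv2.distanceTransform(m,2,5)
for i in range(7):
    _,v,_,l=cv2.minMaxLoc(c)
    if v<12: break
    q=atz('w6',l,.021)[:2]; print(l,round(v,1),'lat',(n@q).round(4),'u from lip',(u@q-u@p+.1).round(4)); cv2.circle(c,l,int(v),0,-1)
```

```text
18.4 [ 0.4828 -0.2397  0.0999] [0.0013 0.7734 0.634  0.0008] [1.8 0.  8.9] 0.01896434294499726 99.76003289222717 [ 0.84  0.58 -0.65  1.9   0.48  0.82 -0.27]
-0.14250531403074418 0.41983523513856336
(223, 209) 23.0 lat -0.1162 u from lip 0.044
(219, 253) 21.8 lat -0.1448 u from lip 0.0391
(181, 282) 21.2 lat -0.1647 u from lip 0.0127
(168, 205) 19.4 lat -0.1135 u from lip 0.0109
(269, 281) 15.2 lat -0.1644 u from lip 0.0698
```

play_rows(
  deltas=[
    [1,0,0,0,1.6,-0.5,0],
    [1.5,0,0,0,2.5,-0.5,0],
    [2,0,0,0,3.3,-0.5,0],
    [2,0,0,0,3.3,-0.5,0],
    [2,0,0,0,3.3,-0.5,0],
    [2,0,0,0,3.3,-0.5,0],
    [2,0,0,0,3.3,-0.5,0],
    [2,0,0,0,3.3,0,0],
    [0,0,0,0,0,0,0],
    [0,0,0,0,0,0,0],
  ],
)

```text
clock: 19.45
ee_pos: [0.5042, -0.2441, 0.0991]
eef_rot: [-0.098, 0.767, 0.629, -0.081]
force: [-0.5, -0.3, 0.8]
gripper_width: 0.0187
gripper_force: 98.5
```

play_rows(
  deltas=[
    [0,0,0,0,0,-4,0],
    [0,0,0,0,0,-8,0],
    [0,0,0,0,0,-12,0],
    [0,0,0,0,0,-14,0],
    [0,0,0,0,0,-14,0],
    [0,0,0,0,0,-14,0],
    [0,0,0,0,0,-14,0],
    [0,0,0,0,0,-14,0],
    [0,0,0,0,0,-8,0],
    [0,0,0,0,0,0,0],
  ],
)

```text
clock: 20.45
ee_pos: [0.531, -0.2492, 0.1999]
eef_rot: [-0.097, 0.767, 0.629, -0.079]
force: [-0.7, -0.7, -3.3]
gripper_width: 0.0188
gripper_force: 98.1
```

Run:
```python
from h import *
s=st(); d=grab('wrist','w7'); grab('top','t7')
print(Rt(s).round(3))
```

```text
20.45 [ 0.531  -0.2492  0.1999] [-0.0965  0.7673  0.629  -0.0792] [-0.7 -0.7 -3.3] 0.018845797718339507 98.09085488319397 [ 0.72  0.67 -0.65  1.42  0.37  1.44 -0.16]
[[ 0.196  0.95  -0.243]
 [ 0.981 -0.19   0.048]
 [-0.    -0.248 -0.969]]
```

View pics/w7.png

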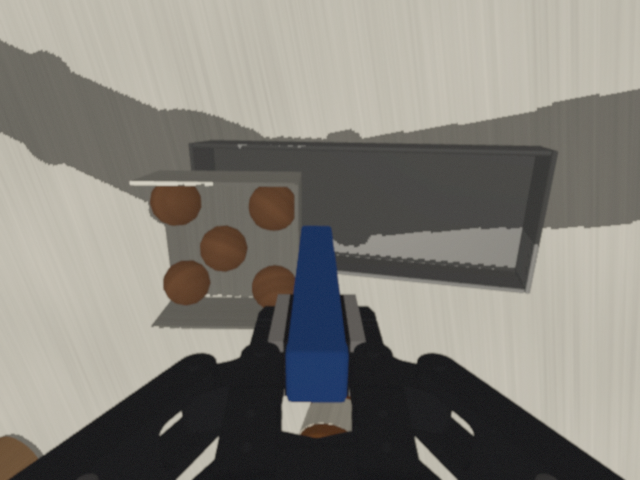

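```bash
cat > fk.py <<'E'
from h import *
import glob, itertools
from scipy.optimize import least_squares
S=[pickle.load(open(f,'rb'))['s'] for f in sorted(glob.glob('pics/*.pkl'))]
Q=np.array([s['joint_pos'] for s in S]);P=np.array([s['ee_pos'] for s in S]);M=np.array([Rt(s) for s in S])
def fk(q,p,sg):
    p=np.asarray(p); sg=np.asarray(sg); th=sg*q+np.r_[p[0],p[1:7]]
    r=R.identity(); t=np.zeros(3)
    off=[(0,0,p[7]),(p[8],0,0),(0,0,p[9]),(p[10],0,0),(0,0,p[11]),(p[12],0,0),(0,0,p[13])]
    for i in range(7):
        t=t+r.apply(off[i])
        r=r*R.from_rotvec(th[i]*np.array([(0,0,1),(0,1,0)][i%2]))
    t=t+r.apply((0,0,p[14])); return t,r.as_matrix()
if __name__=='__main__':
    best=None
    for sg in itertools.product([1],[1,-1],[1],[1,-1],[1],[1],[1,-1]):
      for s1 in (1,-1):
        sg2=(s1,)+sg[1:]
        def res(p):
            e=[]
            for q,x,m in zip(Q,P,M):
                t,r=fk(q,p,sg2); e+=list((t-x)*5)+list((r-m).ravel())
            return np.r_[e,np.array(p[7:])*.002]
        for o in (0,1.5,3,-1.5):
            r=least_squares(res,[o,0,0,0,0,0,o,.3,0,.35,0,.35,0.05,.1,.1],max_nfev=80)
            if best is None or r.cost<best[0]: best=(r.cost,sg2,r.x)
    print(best[0],best[1],best[2].round(3)); pickle.dump(best,open('fk.pkl','wb'))
E
time python3 fk.py
```

```text
0.001123433351844609 (-1, -1, 1, 1, 1, 1, -1) [ 3.118e+00  3.144e+00 -3.121e+00  1.300e-02 -6.000e-03  3.125e+00
  1.530e+00  2.330e-01 -2.000e-03 -5.830e-01 -2.000e-03 -3.780e-01
  2.000e-03  1.780e-01  1.780e-01]
real	2m38.457s
user	2m37.672s
sys	0m0.184s
```

```bash
cat > ik.py <<'E'
from fk import *
_,sg,pp=pickle.load(open('fk.pkl','rb'))
lo=np.array([-3.08,-.24,-1.43,0,-1.52,.17,-2.89]);hi=np.array([3.08,2.05,1.35,2.5,4.66,1.96,2.89])
def ik(t,m,q0):
    f=lambda q:(lambda a:np.r_[(a[0]-t)*5,(a[1]-m).ravel(),(q-q0)*.01])(fk(q,pp,sg))
    r=least_squares(f,np.clip(q0,lo+.01,hi-.01),bounds=(lo,hi)); a=fk(r.x,pp,sg); return r.x,np.linalg.norm(a[0]-t)*1e3,np.degrees(np.linalg.norm(R.from_matrix(m.T@a[1]).as_rotvec()))
def pose(lip,a,th): # a deg yaw, th deg tip (+ = lip down); returns TCP, M
    a=np.radians(a); M0=np.array([[np.cos(a),np.sin(a),0],[np.sin(a),-np.cos(a),0],[0,0,-1]])
    m=M0@R.from_euler('x',-th,degrees=True).as_matrix(); return np.array(lip)-m@np.array([.003,-.100,.0942]),m
E
python3 - <<'E'
from ik import *
print([round(np.linalg.norm(fk(q,pp,sg)[0]-x)*1e3,1) for q,x in zip(Q,P)])
q=np.array(env.state()['joint_pos'])
for a,lip in ((1,(.524,.198,.07)),(1,(.524,.198,.09))):
  qq=q
  for th in (-15,-10,0,10,20,30,40,50,60,70):
    t,m=pose(lip,a,th); qq,e,r=ik(t,m,qq); print(a,th,t.round(3),qq.round(2),round(e,1),round(r,1))
# pan position from t7
im=cv2.imread('pics/t7.png'); print(im[230:262,225:260].shape)
h=cv2.cvtColor(im,cv2.COLOR_BGR2HSV); m=((h[:,:,0]>100)&(h[:,:,0]<130)&(h[:,:,1]>120)).astype('u1')
n,l,s,c=cv2.connectedComponentsWithStats(m)
for i in range(1,n):
    if s[i][4]>8: print(s[i],c[i].round(1),atz('t7',c[i],.07).round(3))
E
```

```text
[np.float64(2.4), np.float64(2.4), np.float64(0.7), np.float64(4.1), np.float64(1.5), np.float64(1.9), np.float64(3.1), np.float64(3.6), np.float64(1.9), np.float64(2.2), np.float64(0.7)]
1 -15 [0.523 0.077 0.135] [ 0.22  0.48 -0.34  1.91 -0.16  0.78 -1.51] 0.0 0.0
1 -10 [0.523 0.083 0.145] [ 0.12  0.46 -0.29  1.89 -0.08  0.8  -1.63] 0.0 0.0
1 0 [0.523 0.098 0.164] [-0.09  0.43 -0.19  1.84  0.1   0.88 -1.88] 0.0 0.0
1 10 [0.522 0.116 0.18 ] [-0.28  0.44 -0.12  1.78  0.26  1.   -2.09] 0.0 0.0
1 20 [0.522 0.136 0.193] [-0.45  0.49 -0.07  1.71  0.38  1.14 -2.26] 0.0 0.0
1 30 [0.522 0.158 0.202] [-0.59  0.56 -0.03  1.63  0.47  1.3  -2.38] 0.0 0.0
1 40 [0.521 0.182 0.206] [-0.71  0.65  0.01  1.54  0.54  1.45 -2.46] 0.0 0.0
1 50 [0.521 0.206 0.207] [-0.81  0.75  0.05  1.45  0.59  1.59 -2.51] 0.0 0.0
1 60 [0.52  0.23  0.204] [-0.88  0.86  0.08  1.36  0.63  1.73 -2.53] 0.0 0.0
1 70 [0.52  0.252 0.196] [-0.94  0.99  0.12  1.27  0.68  1.86 -2.53] 0.0 0.0
1 -15 [0.523 0.077 0.155] [ 0.24  0.46 -0.37  1.89 -0.15  0.82 -1.54] 0.0 0.0
1 -10 [0.523 0.083 0.165] [ 0.14  0.43 -0.32  1.86 -0.06  0.85 
[... 176 characters left out ...]
522 0.136 0.213] [-0.41  0.47 -0.13  1.68  0.4   1.2  -2.27] 0.0 0.0
1 30 [0.522 0.158 0.222] [-0.55  0.54 -0.09  1.6   0.49  1.35 -2.39] 0.0 0.0
1 40 [0.521 0.182 0.226] [-0.67  0.63 -0.06  1.52  0.56  1.5  -2.47] 0.0 0.0
1 50 [0.521 0.206 0.227] [-0.77  0.73 -0.02  1.43  0.61  1.65 -2.52] 0.0 0.0
1 60 [0.52  0.23  0.224] [-0.85  0.84  0.02  1.34  0.66  1.78 -2.54] 0.0 0.0
1 70 [0.52  0.252 0.216] [-0.91  0.96  0.06  1.26  0.71  1.91 -2.54] 0.0 0.0
(32, 35, 3)
[394 227   9  13  44] [398.  233.8] [ 0.528 -0.257  0.07 ]
[238 253   8  12  65] [241.6 258.8] [0.439 0.221 0.07 ]
[182 313  13   8  69] [188.1 316.4] [0.26  0.379 0.07 ]
[  64  404   65   76 4480] [ 97.1 441.9] [-0.123  0.64   0.07 ]
```

play_rows(
  deltas=[
    [0,1,4,0,0,0,0],
    [0,1.5,6,0,0,0,0],
    [0,2,8,0,0,0,0],
    [0,2,8,0,0,0,0],
    [0,2,8,0,0,0,0],
    [0,2,8,0,0,0,0],
    [0,2,8,0,0,0,0],
    [0,2,8,0,0,0,0],
    [0,2,8,0,0,0,0],
    [0,1.5,6,0,0,0,0],
  ],
)

```text
clock: 21.55
ee_pos: [0.529, -0.2496, 0.1975]
eef_rot: [-0.123, 0.992, 0.035, -0.009]
force: [-0.8, 0.5, -2.0]
gripper_width: 0.0187
gripper_force: 98.1
```

play_rows(
  deltas=[
    [0,1,3.8,0,0,0,0],
    [0,0,0,0,0,0,0],
    [0,0,0,0,-8,2,0],
    [0,0,0,0,-12,3,0],
    [0,0,0,0,-16,4,0],
    [0,0,0,0,-20,5,0],
    [0,0,0,0,-20,5,0],
    [0,0,0,0,-16,4,0],
    [0,0,0,0,-12,3,0],
    [0,0,0,0,-8,2,0],
  ],
)

```text
clock: 22.55
ee_pos: [0.529, -0.1321, 0.1988]
eef_rot: [-0.123, 0.992, 0.005, -0.004]
force: [-0.3, -0.4, -3.0]
gripper_width: 0.0187
gripper_force: 98.2
```

Run:
```python
from ik import *
s=st(); print(Rt(s).round(3)); 
t,m=pose((.524,.198,.075),1,-14); M=Rt(s)
print('shift',((t-s['ee_pos'])@M*1000).round(1),'turn',np.degrees(R.from_matrix(M.T@m).as_rotvec()).round(1))
d=grab('wrist','w8'); im=cv2.imread('pics/w8.png'); h=cv2.cvtColor(im,cv2.COLOR_BGR2HSV); m=((h[:,:,0]<15)&(h[:,:,1]>110)&(h[:,:,2]>60)).astype('u1'); m[330:]=0;m[:,:120]=0;m[:,310:]=0
c=cv2.distanceTransform(m,2,5)
for i in range(7):
    _,v,_,l=cv2.minMaxLoc(c)
    if v<10: break
    print(l,round(v,1)); cv2.circle(c,l,int(v),0,-1)
```

```text
22.55 [ 0.529  -0.1321  0.1988] [-0.123   0.9924  0.005  -0.0041] [-0.3 -0.4 -3. ] 0.018651252673374346 98.15531015396118 [ 0.61  0.49 -0.41  1.7  -0.06  1.06 -1.29]
[[ 1.     0.009 -0.009]
 [ 0.011 -0.97   0.244]
 [-0.007 -0.244 -0.97 ]]
shift [  -3.3 -190.1  106.3] turn [-0.1  0.3 -0.5]
(239, 248) 21.2
(271, 208) 21.0
(204, 284) 21.0
(189, 205) 19.0
(274, 280) 14.4
(265, 291) 12.8
```

play_rows(
  deltas=[
    [0,0,0,0,-8,2,0],
    [0,0,0,0,-14,3.5,0],
    [0,0,0,0,-20,5,0],
    [0,0,0,0,-24,6,0],
    [0,0,0,-1,-26,6.5,0],
    [0,0,0,-1,-26,6.5,0],
    [0,0,0,-1,-24,6,0],
    [0,0,0,0,-20,5,0],
    [0,0,0,0,-16,4,0],
    [0,0,0,0,-12,3,0],
  ],
)

```text
clock: 23.6
ee_pos: [0.5238, 0.0638, 0.199]
eef_rot: [-0.123, 0.992, 0.005, -0.004]
force: [0.7, 0.2, -2.9]
gripper_width: 0.0191
gripper_force: 98.1
```

play_rows(
  deltas=[
    [0,0,0,0,0,0,0],
    [0,0,0,0,0,6,0],
    [0,0,0,0,0,10,0],
    [0,0,0,0,0,10,0],
    [0,0,0,0,0,10,0],
    [0,0,0,0,0,10,0],
    [0,0,0,0,0,8,0],
    [0,0,0,0,0,4,0],
    [0,0,0,0,0,0,0],
    [0,0,0,0,0,0,0],
  ],
)

```text
clock: 24.6
ee_pos: [0.5238, 0.0762, 0.1429]
eef_rot: [-0.123, 0.992, 0.004, -0.004]
force: [0.3, -0.7, -3.6]
gripper_width: 0.0191
gripper_force: 98.1
```

Run:
```python
from ik import *
s=st(); M=Rt(s); th=np.degrees(np.arctan2(M[2,1],-M[2,2])); print('tip',th,'lip',scoop(s,[(-45,3,0)]).round(4))
grab('wrist','w9'); grab('scene','s9')
```

```text
24.6 [0.5238 0.0762 0.1429] [-0.123   0.9924  0.0043 -0.004 ] [ 0.3 -0.7 -3.6] 0.019077332483649134 98.1020987033844 [ 0.27  0.49 -0.44  1.89 -0.07  0.78 -1.63]
tip -14.136742504351878 lip [[0.5252 0.1962 0.0759]]
```

View pics/w9.png

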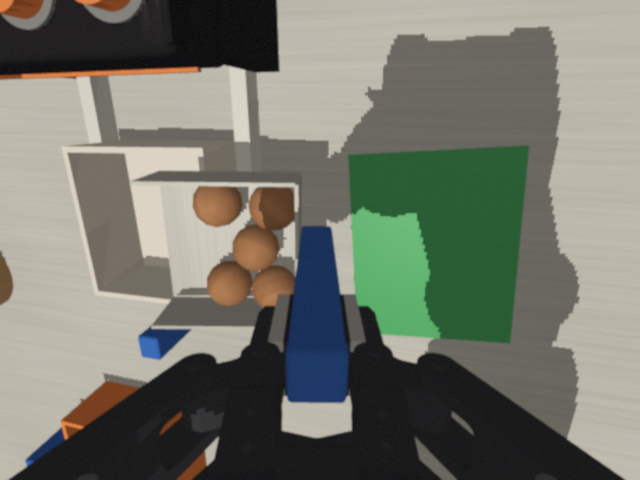

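Run:
```python
from ik import *
for u in [(64,147),(97,293),(205,147)]: print(atz('w9',u,.06).round(4))
print('post',atz('w9',(150,343),.075).round(4)); print('scoop lip corners',[atz('w9',u,.08).round(4) for u in [(163,187),(175,300)]])
s=env.state();M=Rt(s)
t0,m0=np.array(s['ee_pos']),M
lip=scoop(s,[(-45,3,0)])[0]
for k,(th,tgt) in enumerate([(0,.200),(20,.200),(40,.200),(60,.200)]):
    t,m=pose((lip[0],tgt-.002,.076),yaw(s),th); print(th,'turn',np.degrees(R.from_matrix(m0.T@m).as_rotvec()).round(2),'shift in new axes',((t-t0)@m*1000).round(1)); t0,m0=t,m
# per-row: 4 deg about lip
t,m=pose(lip,0,0);t2,m2=pose(lip,0,4);print(((t2-t)@m2*1000).round(2))
```

```text
[0.5804 0.2823 0.06  ]
[0.4649 0.2797 0.06  ]
[0.5837 0.1708 0.06  ]
post [0.4375 0.2233 0.075 ]
scoop lip corners [array([0.5606, 0.1907, 0.08  ]), array([0.4812, 0.1926, 0.08  ])]
0 turn [-14.13   0.35  -0.04] shift in new axes [ -0.4 -21.9 -27.1]
20 turn [-20.  -0.   0.] shift in new axes [ -0.  -26.2 -39.9]
40 turn [-20.   0.  -0.] shift in new axes [ -0.  -26.2 -39.9]
60 turn [-20.  -0.   0.] shift in new axes [  0.  -26.2 -39.9]
[ 0.   -6.33 -7.21]
```

play_rows(
  deltas=[
    [-3,0,0,0,-4.7,-5.4,0],
    [-3,0,0,0,-4.7,-5.4,0],
    [-3,0,0,0,-4.7,-5.4,0],
    [-3,0,0,0,-4.7,-5.4,0],
    [-3,0,0,0,-4.7,-5.4,0],
    [-2,0,0,0,-3.2,-3.6,0],
    [-2,0,0,0,-3.2,-3.6,0],
    [-2,0,0,0,-3.2,-3.6,0],
    [-2,0,0,0,-3.2,-3.6,0],
    [-2,0,0,0,-3.2,-3.6,0],
  ],
)

```text
clock: 25.7
ee_pos: [0.5237, 0.1135, 0.1899]
eef_rot: [0.095, 0.995, 0.005, -0.003]
force: [0.6, 0.3, -2.8]
gripper_width: 0.0187
gripper_force: 98.3
```

play_rows(
  deltas=[
    [-2,0,0,0,-3.2,-3.6,0],
    [-2,0,0,0,-3.2,-3.6,0],
    [-2,0,0,0,-3.2,-3.6,0],
    [-2,0,0,0,-3.2,-3.6,0],
    [-3,0,0,0,-4.7,-5.4,0],
    [-3,0,0,0,-4.7,-5.4,0],
    [-3,0,0,0,-4.7,-5.4,0],
    [-3,0,0,0,-4.7,-5.4,0],
    [-3,0,0,0,-4.7,-5.4,0],
    [-3,0,0,0,-4.7,-5.4,0],
  ],
)

```text
clock: 26.7
ee_pos: [0.5234, 0.1695, 0.2171]
eef_rot: [0.316, 0.949, 0.005, -0.001]
force: [0.0, -1.5, -2.9]
gripper_width: 0.0189
gripper_force: 98.4
```

play_rows(
  deltas=[
    [-3,0,0,0,-4.7,-5.4,0],
    [-3,0,0,0,-4.7,-5.4,0],
    [-3,0,0,0,-4.7,-5.4,0],
    [-3,0,0,0,-4.7,-5.4,0],
    [-3,0,0,0,-4.7,-5.4,0],
    [0,0,0,0,0,0,0],
    [0,0,0,0,0,0,0],
    [0,0,0,0,0,0,0],
    [0,0,0,0,0,0,0],
    [0,0,0,0,0,0,0],
  ],
)

```text
clock: 27.7
ee_pos: [0.5232, 0.2032, 0.221]
eef_rot: [0.437, 0.9, 0.005, -0.001]
force: [-0.7, 0.3, -2.2]
gripper_width: 0.019
gripper_force: 98.4
```

Run:
```python
from h import *
s=st(); M=Rt(s); print('tip',np.degrees(np.arctan2(M[2,1],-M[2,2])),'lip',scoop(s,[(-45,3,0)]).round(4))
grab('wrist','w10'); d=grab('top','t10'); grab('scene','s10')
a=cv2.resize(cv2.imread('pics/t10.png')[200:290,190:320],None,fx=4,fy=4)[:300,:520]; b=cv2.imread('pics/w10.png'); c=cv2.resize(cv2.imread('pics/s10.png')[150:250,300:440],None,fx=3,fy=3)
o=np.zeros((600,800,3),'u1'); o[:300,:400]=cv2.resize(b,(400,300)); o[300:600,:420]=c; w=cv2.resize(a,(380,219)); o[:219,420:]=w; cv2.imwrite('pics/m10.png',o)
```

```text
27.7 [0.5232 0.2032 0.221 ] [ 0.4368  0.8995  0.0051 -0.001 ] [-0.7  0.3 -2.2] 0.0190099738740893 98.41423273086548 [-0.74  0.76 -0.08  1.42  0.63  1.7  -2.54]
tip 51.80498315659408 lip [[0.5255 0.191  0.0842]]
```

View pics/m10.png

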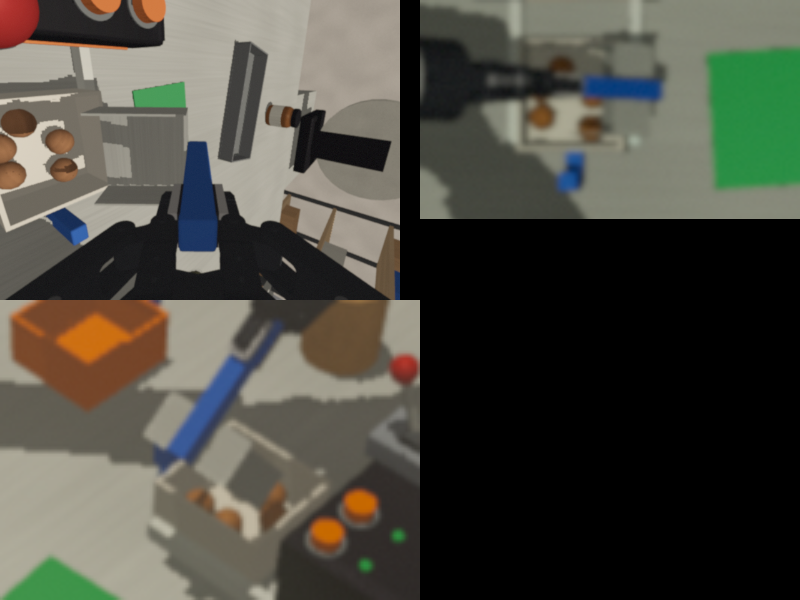

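play_rows(
  deltas=[
    [0,0,0,0,16,-13,0],
    [0,0,0,0,16,-13,0],
    [7,0,0,0,0,0,0],
    [7.5,0,0,0,0,0,0],
    [7.5,0,0,0,0,0,0],
    [7.5,0,0,0,0,0,0],
    [7.5,0,0,0,0,0,0],
    [7.5,0,0,0,0,0,0],
    [7.3,0,0,0,0,0,0],
    [0,0,0,0,0,0,0],
  ],
)

```text
clock: 28.85
ee_pos: [0.5245, 0.1983, 0.2625]
eef_rot: [0.001, 1.0, 0.0, -0.003]
force: [1.0, -1.9, -1.9]
gripper_width: 0.0187
gripper_force: 99.4
```

play_rows(
  deltas=[
    [0,0,0,-2,20,0,0],
    [0,0,0,-2,26,0,0],
    [0,0,0,-3,26,0,0],
    [0,0,0,-3,26,0,0],
    [0,0,0,-3,26,0,0],
    [0,0,0,-3,26,10,0],
    [0,0,0,-3,26,20,0],
    [0,0,0,-2,26,20,0],
    [0,0,0,0,26,20,0],
    [0,0,0,0,0,20,0],
  ],
)

```text
clock: 29.85
ee_pos: [0.5032, -0.0273, 0.171]
eef_rot: [0.003, 1.0, 0.003, -0.005]
force: [-0.2, 0.8, -2.6]
gripper_width: 0.019
gripper_force: 99.2
```

Run:
```python
from ik import *
s=st(); M=Rt(s); t=np.array([.502,-.025,.098]); m=np.array([[1,0,0],[0,-1,0],[0,0,-1.]])
print('turn',np.degrees(R.from_matrix(M.T@m).as_rotvec()).round(2)); to(t,s)
grab('top','t11'); im=cv2.imread('pics/t11.png'); h=cv2.cvtColor(im,cv2.COLOR_BGR2HSV); m=((h[:,:,0]<15)&(h[:,:,1]>110)&(h[:,:,2]>50)).astype('u1')
n,l,st_,c=cv2.connectedComponentsWithStats(m)
for i in range(1,n):
    if st_[i][4]>8: print(st_[i],atz('t11',c[i],.02).round(3))
```

```text
29.85 [ 0.5032 -0.0273  0.171 ] [ 0.0028  1.      0.0034 -0.0048] [-0.2  0.8 -2.6] 0.019014712021577767 99.20117855072021 [ 0.15  0.39 -0.21  1.89  0.11  0.88 -1.68]
turn [0.32 0.55 0.39]
tool shift mm [-0.5 -2.7 73. ] yaw 0.39 M [[1.0, 0.007, -0.01], [0.007, -1.0, -0.006], [-0.01, 0.006, -1.0]]
[240 181  11  10  44] [0.671 0.225 0.02 ]
[255 181  11  10  46] [0.674 0.177 0.02 ]
[207 189  10   9  65] [0.645 0.328 0.02 ]
[236 197  30   2  42] [0.634 0.207 0.02 ]
[460 251   5   5   9] [ 0.474 -0.469  0.02 ]
[202 298  11   1  11] [0.313 0.332 0.02 ]
[217 299  20   3  21] [0.311 0.269 0.02 ]
[236 304   1  25  25] [0.259 0.24  0.02 ]
[196 310   5  19  39] [0.252 0.358 0.02 ]
[198 330  33   5  93] [0.206 0.306 0.02 ]
[216 336  12   1  12] [0.196 0.283 0.02 ]
```

play_rows(
  deltas=[
    [0.3,0.5,0.4,0,-2,20,0],
    [0,0,0,0,0,20,0],
    [0,0,0,0,0,14,0],
    [0,0,0,0,0,10,0],
    [0,0,0,0,0,6,0],
    [0,0,0,0,0,3,0],
    [0,0,0,0,0,1,0],
    [0,0,0,0,0,0,0],
    [0,0,0,0,0,0,0],
    [0,0,0,0,0,0,0],
  ],
)

```text
clock: 30.9
ee_pos: [0.504, -0.021, 0.0989]
eef_rot: [-0.002, 1.0, 0.001, 0.001]
force: [-2.8, 2.6, 7.3]
gripper_width: 0.0188
gripper_force: 100.3
```

play_rows(
  deltas=[
    [0,0,0,0,0,0,1],
    [0,0,0,0,0,0,1],
    [0,0,0,0,0,0,1],
    [0,0,0,0,0,0,1],
    [0,0,0,0,0,0,1],
    [0,0,0,0,0,-10,1],
    [0,0,0,0,0,-20,1],
    [0,0,0,0,0,-30,1],
    [0,0,0,0,0,-30,1],
    [0,0,0,0,0,-30,1],
  ],
)

```text
clock: 31.9
ee_pos: [0.5033, -0.022, 0.2199]
eef_rot: [-0.002, 1.0, 0.001, 0.001]
force: [0.1, -0.5, 0.2]
gripper_width: 0.0856
gripper_force: 0.0
```

play_rows(
  deltas=[
    [0,0,0,-8,-18,0,1],
    [0,0,0,-8,-26,0,1],
    [0,0,0,-8,-28,0,1],
    [0,0,0,-8,-28,0,1],
    [0,0,0,-8,-28,0,1],
    [0,0,0,-8,-28,0,1],
    [0,0,0,-8,-28,0,1],
    [0,0,0,-8,-28,0,1],
    [0,0,0,-8,-28,0,1],
    [0,0,0,0,0,0,1],
  ],
)

```text
clock: 32.9
ee_pos: [0.4293, 0.2222, 0.2198]
eef_rot: [-0.003, 1.0, 0.004, 0.001]
force: [-0.5, -0.9, 0.5]
gripper_width: 0.0852
gripper_force: 0.0
```

Run:
```python
from h import *
s=st(); d=grab('wrist','w12'); grab('top','t12')
T=cv2.imread('pics/t12.png')[150:280,190:340]
o=np.zeros((600,800,3),'u1'); o[:480,:640][:]=0; o[:330,:440]=cv2.resize(cv2.imread('pics/w12.png'),(440,330)); o[:312,440:]=cv2.resize(T,(360,312),interpolation=cv2.INTER_CUBIC); cv2.imwrite('pics/m12.png',o[:340])
for n,z in (('w12',.075),('t12',.075)):
    im=cv2.imread('pics/%s.png'%n);h=cv2.cvtColor(im,cv2.COLOR_BGR2HSV); m=((h[:,:,0]>100)&(h[:,:,0]<130)&(h[:,:,1]>120)).astype('u1')
    k,l,S,c=cv2.connectedComponentsWithStats(m)
    for i in range(1,k):
        if S[i][4]>20: print(n,S[i],atz(n,c[i],z).round(3),atz(n,c[i],.14).round(3))
im=cv2.imread('pics/w12.png');h=cv2.cvtColor(im,cv2.COLOR_BGR2HSV); m=((h[:,:,0]<18)&(h[:,:,1]>110)&(h[:,:,2]>50)).astype('u1')
k,l,S,c=cv2.connectedComponentsWithStats(m)
for i in range(1,k):
    if S[i][4]>60: print('knob?',S[i],atz('w12',c[i],.02).round(3))
```

```text
32.9 [0.4293 0.2222 0.2198] [-0.0034  1.      0.0043  0.001 ] [-0.5 -0.9  0.5] 0.0852005211025112 0.0 [-0.29  0.3  -0.32  1.88  0.11  0.97 -2.21]
w12 [303 176  21  53 995] [0.445 0.226 0.075] [0.46  0.225 0.14 ]
w12 [ 514  191  108   67 3185] [0.428 0.022 0.075] [0.447 0.067 0.14 ]
t12 [240 253   6   6  28] [0.45  0.216 0.075] [0.45  0.209 0.14 ]
t12 [296 257   7   8  46] [0.437 0.045 0.075] [0.437 0.044 0.14 ]
t12 [182 313  13   8  70] [0.26  0.377 0.075] [0.267 0.363 0.14 ]
t12 [  65  404   64   76 4477] [-0.121  0.638  0.075] [-0.1    0.614  0.14 ]
knob? [277  43  34  37 957] [0.553 0.243 0.02 ]
knob? [252  71  33  36 908] [0.531 0.265 0.02 ]
knob? [319  80  32  34 864] [0.525 0.208 0.02 ]
knob? [261 111  31  33 808] [0.5   0.259 0.02 ]
knob? [324 117  32  32 809] [0.495 0.204 0.02 ]
knob? [   0  152   82  108 6626] [0.432 0.488 0.02 ]
knob? [  188   304   113   128 12409] [0.246 0.294 0.02 ]
```

View pics/m12.png

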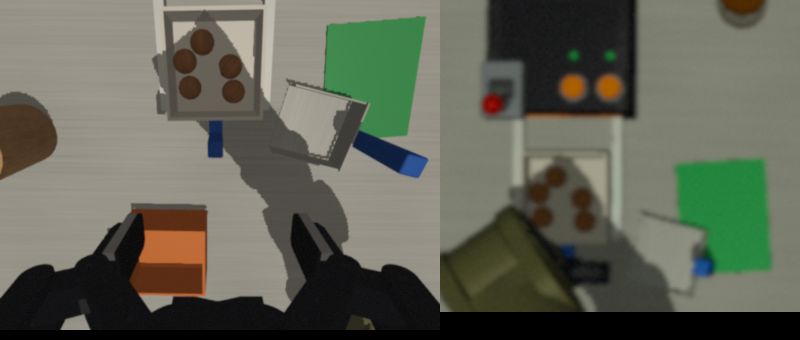

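Run:
```python
from h import *
k=640/440
f=lambda u,v,z:atz('w12',(u*k,v*k),z).round(4)
print('panpost',f(215,153,.075),'pan rim',f(163,119,.06),f(267,119,.06),f(165,10,.06),f(268,10,.06))
print('scoop post',f(414,165,.14),'scoop tops: mouth',f(289,81,.04),f(270,150,.04),'rear',f(368,103,.045),f(341,169,.045))
to([.4335,.226,.0375])
```

```text
panpost [0.4284 0.2258 0.075 ] pan rim [0.465  0.2873 0.06  ] [0.4661 0.1654 0.06  ] [0.5775 0.2786 0.06  ] [0.5782 0.1721 0.06  ]
scoop post [0.4377 0.044  0.14  ] scoop tops: mouth [0.5085 0.1386 0.04  ] [0.4231 0.155  0.04  ] rear [0.4841 0.0427 0.045 ] [0.3997 0.0615 0.045 ]
tool shift mm [  2.5  -7.1 181.9] yaw 0.25 M [[1.0, 0.004, 0.002], [0.004, -1.0, 0.004], [0.002, -0.004, -1.0]]
```

play_rows(
  deltas=[
    [0,0,0,3,-4,20,1],
    [0,0,0,0,0,30,1],
    [0,0,0,0,0,30,1],
    [0,0,0,0,0,30,1],
    [0,0,0,0,0,30,1],
    [0,0,0,0,0,30,1],
    [0,0,0,0,0,12,1],
    [0,0,0,0,0,0,1],
    [0,0,0,0,0,0,0],
    [0,0,0,0,0,0,0],
  ],
  squeeze=40,
)

```text
clock: 34.0
ee_pos: [0.4351, 0.2224, 0.0379]
eef_rot: [-0.002, 1.0, 0.001, 0.002]
force: [-1.2, -0.2, 1.1]
gripper_width: 0.0589
gripper_force: 0.0
```

play_rows(
  deltas=[
    [0,0,0,0,0,0,0],
    [0,0,0,0,0,0,0],
    [0,0,0,0,0,0,0],
    [0,0,0,0,0,0,0],
    [0,0,0,0,0,0,0],
    [0,0,0,4,0,0,0],
    [0,0,0,8,0,0,0],
    [0,0,0,10,0,0,0],
    [0,0,0,10,0,0,0],
    [0,0,0,10,0,0,0],
  ],
)

```text
clock: 35.0
ee_pos: [0.4699, 0.2241, 0.0375]
eef_rot: [-0.001, 1.0, 0.004, -0.004]
force: [-19.4, 4.5, 21.6]
gripper_width: 0.0174
gripper_force: 38.6
```

Run:
```python
from h import *
s=st(); to([.552,.2285,.038])
```

```text
35.0 [0.4699 0.2241 0.0375] [-0.0014  1.      0.0038 -0.0036] [-19.4   4.5  21.6] 0.017404908910879157 38.63707423210144 [-0.33  0.6  -0.24  2.    0.24  0.57 -2.3 ]
tool shift mm [82.1 -3.7 -1.1] yaw 0.44 M [[1.0, 0.008, -0.007], [0.008, -1.0, 0.003], [-0.007, -0.003, -1.0]]
```

play_rows(
  deltas=[
    [0,0,0,0,0,-1,0],
    [0,0,0,0,0,0,0],
    [0,0,0,0,0,0,0],
    [0,0,0,0,0,0,0],
    [0,0,0,0,0,0,0],
    [0,0,0,0,0,0,0],
    [0,0,0,0,0,0,0],
    [0,0,0,0,0,0,0],
    [0,0,0,0,0,0,0],
    [0,0,0,0,0,0,0],
  ],
)

```text
clock: 36.0
ee_pos: [0.4742, 0.2242, 0.0377]
eef_rot: [-0.002, 1.0, 0.003, -0.0]
force: [-5.0, 4.9, 1.9]
gripper_width: 0.0175
gripper_force: 39.5
```

Run:
```python
from h import *
s=st(); print(s['wrist_torque']); grab('wrist','w13'); grab('scene','s13'); im=cv2.imread('pics/w13.png'); h=cv2.cvtColor(im,cv2.COLOR_BGR2HSV); m=((h[:,:,0]<18)&(h[:,:,1]>110)&(h[:,:,2]>50)).astype('u1')
k,l,S,c=cv2.connectedComponentsWithStats(m)
for i in range(1,k):
    if S[i][4]>60: print('knob?',S[i],atz('w13',c[i],.02).round(3))
```

```text
36.0 [0.4742 0.2242 0.0377] [-2.5e-03  1.0e+00  2.7e-03 -5.0e-04] [-5.   4.9  1.9] 0.017467148943729548 39.54240381717682 [-0.33  0.6  -0.24  1.99  0.24  0.57 -2.3 ]
[0.87312611 1.03750709 0.32643419]
knob? [ 232    0   70   27 1392] [0.593 0.243 0.02 ]
knob? [ 180   22   77   81 4766] [0.575 0.263 0.02 ]
knob? [ 327   54   72   76 4218] [0.565 0.206 0.02 ]
knob? [ 303  139   66   68 3560] [0.532 0.216 0.02 ]
knob? [ 217  162   67   66 3423] [0.522 0.253 0.02 ]
```

play_rows(
  deltas=[
    [0,0,-0.9,0,-2,0,0],
    [0,0,0,4,0,0,0],
    [0,0,0,6,0,0,0],
    [0,0,0,6,0,0,0],
    [0,0,0,6,0,0,0],
    [0,0,0,6,0,0,0],
    [0,0,0,6,0,0,0],
    [0,0,0,6,0,0,0],
    [0,0,0,6,0,0,0],
    [0,0,0,6,0,0,0],
  ],
)

```text
clock: 37.1
ee_pos: [0.5287, 0.2256, 0.038]
eef_rot: [-0.002, 1.0, 0.009, 0.001]
force: [-0.5, -0.2, -4.8]
gripper_width: 0.0174
gripper_force: 39.1
```

Run:
```python
from h import *
s=st(); to([.552,.2285,.038])
```

```text
37.1 [0.5287 0.2256 0.038 ] [-2.0e-03  1.0e+00  9.1e-03  8.0e-04] [-0.5 -0.2 -4.8] 0.017408315937696553 39.08022701740265 [-0.28  0.65 -0.25  1.86  0.25  0.65 -2.23]
tool shift mm [23.4 -2.5  0.1] yaw 1.04 M [[1.0, 0.018, 0.002], [0.018, -1.0, 0.004], [0.002, -0.004, -1.0]]
```

play_rows(
  deltas=[
    [0,0,0,5,0,0,0],
    [0,0,0,5,0,0,0],
    [0,0,0,5,0,0,0],
    [0,0,0,4,0,0,0],
    [0,0,0,2,0,0,0],
    [0,0,0,2,0,0,0],
    [0,0,0,1,0,0,0],
    [0,0,0,1,0,0,0],
    [0,0,0,0,0,0,0],
    [0,0,0,0,0,0,0],
  ],
)

```text
clock: 38.1
ee_pos: [0.5531, 0.2261, 0.0381]
eef_rot: [-0.002, 1.0, 0.009, 0.001]
force: [0.1, 0.0, -4.1]
gripper_width: 0.0173
gripper_force: 39.1
```

Not yet at the stop; creep on.

play_rows(
  deltas=[
    [0,0,0,1,0,0,0],
    [0,0,0,1,0,0,0],
    [0,0,0,1,0,0,0],
    [0,0,0,1,0,0,0],
    [0,0,0,0,0,0,0],
    [0,0,0,0,0,0,0],
    [0,0,0,0,0,0,0],
    [0,0,0,0,0,0,0],
    [0,0,0,0,0,0,0],
    [0,0,0,0,0,0,0],
  ],
)

```text
clock: 39.1
ee_pos: [0.554, 0.2267, 0.0378]
eef_rot: [-0.002, 1.0, 0.01, -0.002]
force: [-9.4, 0.6, 1.0]
gripper_width: 0.0174
gripper_force: 39.7
```

play_rows(
  deltas=[
    [0,0,0,-2,0,0,0],
    [0,0,0,0,0,0,1],
    [0,0,0,0,0,0,1],
    [0,0,0,0,0,0,1],
    [0,0,0,0,0,0,1],
    [0,0,0,0,0,0,1],
    [0,0,0,0,0,-20,1],
    [0,0,0,0,0,-30,1],
    [0,0,0,0,0,-40,1],
    [0,0,0,0,0,-40,1],
  ],
)

```text
clock: 40.1
ee_pos: [0.5547, 0.2254, 0.1693]
eef_rot: [-0.002, 1.0, 0.009, 0.0]
force: [0.1, -0.9, -0.4]
gripper_width: 0.0856
gripper_force: 0.0
```

play_rows(
  deltas=[
    [0,0,0,0,0,-40,0],
    [0,0,0,0,0,-40,0],
    [0,0,0,3,-20,0,0],
    [0,0,0,3,-20,0,0],
    [0,0,0,3,-20,0,0],
    [0,0,0,0,-10,0,0],
    [0,0,0,0,0,0,0],
    [0,0,0,0,0,0,0],
    [0,0,0,0,0,0,0],
    [0,0,0,0,0,0,0],
  ],
)

```text
clock: 41.1
ee_pos: [0.5628, 0.2942, 0.2485]
eef_rot: [-0.002, 1.0, 0.008, 0.001]
force: [0.1, -0.5, -0.3]
gripper_width: -0.0001
gripper_force: 0.0
```

Run:
```python
from h import *
s=st(); to([.58,.295,.188]); grab('scene','s14'); grab('wrist','w14'); grab('top','t14')
def red(n):
    im=cv2.imread('pics/%s.png'%n); h=cv2.cvtColor(im,cv2.COLOR_BGR2HSV); m=(((h[:,:,0]<4)|(h[:,:,0]>174))&(h[:,:,1]>180)&(h[:,:,2]>60)).astype('u1')
    k,l,S,c=cv2.connectedComponentsWithStats(m); o=[(S[i].tolist(),c[i]) for i in range(1,k) if S[i][4]>8]; print(n,o); return o
r={n:red(n) for n in ('s14','w14','t14')}
```

```text
41.1 [0.5628 0.2942 0.2485] [-1.7e-03  1.0e+00  8.4e-03  9.0e-04] [ 0.1 -0.5 -0.3] -6.72518555686378e-05 0.0 [-0.33  0.52 -0.32  1.45  0.16  1.2  -2.22]
tool shift mm [17.1 -0.3 60.5] yaw 0.96 M [[1.0, 0.017, 0.002], [0.017, -1.0, 0.003], [0.002, -0.003, -1.0]]
s14 []
w14 [([292, 134, 54, 55, 2287], array([318.08745081, 161.01530389]))]
t14 [([208, 190, 7, 7, 42], array([211.07142857, 193.04761905]))]
```

Run:
```python
from h import *
print(tri(('w14',(318.1,161)),('t14',(211.07,193.05))),atz('w14',(318.1,161),.216))
print('pan post top in w14'); im=cv2.imread('pics/w14.png');h=cv2.cvtColor(im,cv2.COLOR_BGR2HSV); m=((h[:,:,0]>100)&(h[:,:,0]<130)&(h[:,:,1]>120)).astype('u1')
k,l,S,c=cv2.connectedComponentsWithStats(m)
for i in range(1,k):
    if S[i][4]>20: print(S[i],atz('w14',c[i],.05).round(3))
```

```text
[0.62323608 0.29481598 0.21252593] [0.62389261 0.29452631 0.216     ]
pan post top in w14
[ 374  189   30   48 1051] [0.557 0.228 0.05 ]
[ 545  311   92   89 2768] [ 0.399 -0.002  0.05 ]
```

play_rows(
  deltas=[
    [0,0,0,0,0,20,0],
    [0,0,0,0,0,20,0],
    [0,0,0,0,0,20,0],
    [0,0,0,0,0,0,0],
    [0,0,0,8,0,0,0],
    [0,0,0,8,0,0,0],
    [0,0,0,8,0,0,0],
    [0,0,0,8,0,0,0],
    [0,0,0,8,0,0,0],
    [0,0,0,8,0,0,0],
  ],
)

```text
clock: 42.25
ee_pos: [0.6111, 0.2966, 0.1887]
eef_rot: [-0.002, 1.0, 0.009, 0.001]
force: [-1.1, 0.8, 1.8]
gripper_width: 0.0001
gripper_force: 0.8
```

play_rows(
  deltas=[
    [0,0,0,6,0,0,0],
    [0,0,0,6,0,0,0],
    [0,0,0,6,0,0,0],
    [0,0,0,6,0,0,0],
    [0,0,0,6,0,0,0],
    [0,0,0,6,0,0,0],
    [0,0,0,5,0,0,0],
    [0,0,0,4,0,0,0],
    [0,0,0,0,0,0,0],
    [0,0,0,0,0,0,0],
  ],
)

```text
clock: 43.25
ee_pos: [0.6551, 0.2973, 0.1883]
eef_rot: [-0.002, 1.0, 0.009, 0.0]
force: [-4.3, -0.0, -0.1]
gripper_width: 0.0002
gripper_force: 1.6
```

```bash
cat > lev.py <<'E'
from h import *
import sys
t=sys.argv[1]; s=st(); P={}
for n in ('top','wrist'):
    f=n+t; grab(n,f); im=cv2.imread('pics/%s.png'%f); h=cv2.cvtColor(im,cv2.COLOR_BGR2HSV); m=(((h[:,:,0]<4)|(h[:,:,0]>174))&(h[:,:,1]>180)&(h[:,:,2]>50)).astype('u1')
    k,l,S,c=cv2.connectedComponentsWithStats(m)
    for i in range(1,k):
        if S[i][4]>8: print(f,S[i],atz(f,c[i],.216).round(4))
E
python3 lev.py 15
```

```text
43.25 [0.6551 0.2973 0.1883] [-1.9e-03  1.0e+00  9.2e-03  2.0e-04] [-4.3 -0.  -0.1] 0.0001762958310185421 1.581162596703507 [-0.31  0.69 -0.3   1.27  0.2   1.2  -2.16]
wrist15 [ 286  242   73   74 3874] [0.6846 0.2957 0.216 ]
```

play_rows(
  deltas=[
    [0,0,0,3,0,0,0],
    [0,0,0,3,0,0,0],
    [0,0,0,0,0,0,0],
    [0,0,0,0,0,0,0],
    [0,0,0,0,0,0,0],
    [0,0,0,0,0,0,0],
    [0,0,0,0,0,0,0],
    [0,0,0,0,0,0,0],
    [0,0,0,0,0,0,0],
    [0,0,0,0,0,0,0],
  ],
)

```text
clock: 44.35
ee_pos: [0.6561, 0.2975, 0.1879]
eef_rot: [-0.001, 1.0, 0.01, -0.005]
force: [-19.0, -3.9, 6.5]
gripper_width: 0.0
gripper_force: 10.0
```

```bash
python3 lev.py 16
```

```text
44.35 [0.6561 0.2975 0.1879] [-7.000e-04  9.999e-01  1.030e-02 -4.500e-03] [-19.   -3.9   6.5] 4.0467441645747755e-05 10.003709457814693 [-0.31  0.7  -0.3   1.26  0.2   1.22 -2.16]
wrist16 [ 287  246   72   74 3877] [0.6848 0.2957 0.216 ]
```

play_rows(
  deltas=[
    [0,0,0,-15,0,0,0],
    [0,0,0,-20,0,0,0],
    [0,0,0,-20,0,0,0],
    [0,0,0,-20,0,0,0],
    [0,0,0,0,0,-30,1],
    [0,0,0,0,0,-20,1],
    [0,0,0,-15,20,0,1],
    [0,0,0,-15,25,0,1],
    [0,0,0,-15,25,0,1],
    [0,0,0,-15,25,0,1],
  ],
)

```text
clock: 45.45
ee_pos: [0.5289, 0.1988, 0.2386]
eef_rot: [-0.002, 1.0, 0.009, 0.002]
force: [-0.2, 0.6, 1.1]
gripper_width: 0.0844
gripper_force: 0.0
```

play_rows(
  deltas=[
    [0,0,0,-15,25,0,1],
    [0,0,0,-15,25,0,1],
    [0,0,0,-10,25,0,1],
    [0,0,0,-10,25,0,1],
    [0,0,0,-10,15,0,1],
    [0,0,7,0,0,0,1],
    [0,0,7,0,0,0,1],
    [0,0,0,0,0,0,1],
    [0,0,0,0,0,0,1],
    [0,0,0,0,0,0,1],
  ],
)

```text
clock: 46.45
ee_pos: [0.4708, 0.0838, 0.2376]
eef_rot: [-0.002, 0.994, -0.111, 0.001]
force: [-0.5, -0.8, 0.6]
gripper_width: 0.0853
gripper_force: 0.0
```

```bash
python3 lev.py 17
python3 - <<'E'
from h import *
s=env.state()
for n,z in (('wrist17',.14),('top17',.14)):
    im=cv2.imread('pics/%s.png'%n);h=cv2.cvtColor(im,cv2.COLOR_BGR2HSV); m=((h[:,:,0]>100)&(h[:,:,0]<130)&(h[:,:,1]>120)).astype('u1')
    k,l,S,c=cv2.connectedComponentsWithStats(m)
    for i in range(1,k):
        if S[i][4]>20:
            print(n,S[i],atz(n,c[i],z).round(3)); V=h[:,:,2][l==i]; print(np.percentile(V,[5,25,50,75,95]))
            if n[0]=='w':
                for t in (np.percentile(V,50),(V.min()*1.0+V.max())/2):
                    cc=cv2.connectedComponentsWithStats(((l==i)&(h[:,:,2]>t)).astype('u1'));
                    for j in range(1,cc[0]):
                        if cc[2][j][4]>80: print('  bright',cc[2][j],atz(n,cc[3][j],.14).round(4), cv2.minAreaRect(np.argwhere(cc[1]==j)[:,::-1].astype('f')))
E
```

```text
46.45 [0.4708 0.0838 0.2376] [-0.0022  0.9938 -0.1114  0.0011] [-0.5 -0.8  0.6] 0.0853056575989595 0.0 [-0.03  0.27 -0.26  1.86  0.08  1.01 -2.11]
top17 [209 168   8   8  53] [0.6828 0.2921 0.216 ]
wrist17 [ 111  116   56   57 1725] [0.556 0.177 0.14 ]
[ 61.  64.  88. 143. 145.]
  bright [131 116  31  37 377] [0.5657 0.1712 0.14  ] ((146.2876739501953, 136.2671356201172), (39.79399490356445, 18.609542846679688), 69.44395446777344)
  bright [111 146  28  27 485] [0.551  0.1906 0.14  ] ((124.25861358642578, 158.89654541015625), (25.625957489013672, 20.24079132080078), 68.19859313964844)
  bright [131 116  27  26 330] [0.5668 0.1717 0.14  ] ((144.06849670410156, 130.8493194580078), (28.089874267578125, 18.258419036865234), 69.44395446777344)
  bright [111 146  27  27 474] [0.551  0.1908 0.14  ] ((124.0, 159.00001525878906), (25.280887603759766, 20.131078720092773), 69.44395446777344)
wrist17 [ 358  210   36   77 1992] [0.454 0.048 0.14 ]
[59. 63. 65. 74. 76.]
  bright [365 259  29  28 715] [0.4375 0.0467 0.14  ] ((379.0, 272.5), (27.0, 28.0), 90.0)
  bright [365 260  29  27 702] [0.4374 0.0467 0.14  ] ((379.0, 273.0), (26.0, 28.0), 90.0)
top17 [239 215   8  12  66] [0.552 0.212 0.14 ]
[ 85.   109.25 126.   131.75 136.75]
top17 [182 313  13   8  69] [0.267 0.364 0.14 ]
[ 66.   91.  119.  134.  137.6]
top17 [  64  404   65   76 4481] [-0.1    0.614  0.14 ]
[102. 130. 131. 132. 133.]
```

play_rows(
  deltas=[
    [0,0,0,-12,22,0,1],
    [0,0,0,-12.3,21.6,0,1],
    [0,0,0,0,0,30,1],
    [0,0,0,0,0,30,1],
    [0,0,0,0,0,30,1],
    [0,0,0,0,0,30,1],
    [0,0,0,0,0,21,1],
    [0,0,0,0,0,0,1],
    [0,0,0,0,0,0,0],
    [0,0,0,0,0,0,0],
  ],
  squeeze=60,
)

```text
clock: 47.55
ee_pos: [0.4381, 0.0474, 0.0972]
eef_rot: [-0.002, 0.994, -0.113, 0.002]
force: [0.0, 0.3, -0.1]
gripper_width: 0.0595
gripper_force: 0.0
```

play_rows(
  deltas=[
    [0,0,0,0,0,0,0],
    [0,0,0,0,0,0,0],
    [0,0,0,0,0,0,0],
    [0,0,0,0,0,0,0],
    [0,0,0,0,0,0,0],
    [0,0,0,0,0,0,0],
    [0,0,0,0,0,-10,0],
    [0,0,0,0,0,-10,0],
    [0,0,0,0,0,-10,0],
    [0,0,0,0,0,0,0],
  ],
)

```text
clock: 48.55
ee_pos: [0.4381, 0.0473, 0.1279]
eef_rot: [-0.002, 0.994, -0.113, 0.002]
force: [0.1, -0.1, -1.8]
gripper_width: 0.0193
gripper_force: 60.0
```

Run:
```python
from h import *
s=st(); to([.5,-.025,.13]); M=Rt(s); print(M[2])
```

```text
48.55 [0.4381 0.0473 0.1279] [-0.0024  0.9936 -0.1129  0.0021] [ 0.1 -0.1 -1.8] 0.019340809573797496 59.996811747550964 [ 0.01  0.36 -0.23  2.11  0.12  0.68 -2.1 ]
tool shift mm [76.5 56.5 -2.2] yaw -12.97 M [[0.974, -0.224, 0.005], [-0.224, -0.974, 0.004], [0.004, -0.005, -1.0]]
[ 0.00358288 -0.00532028 -0.99997943]
```

play_rows(
  deltas=[
    [0,0,0,15,10,0,0],
    [0,0,0,22,15,0,0],
    [0,0,0,22,15,0,0],
    [0,0,0,17,11,0,0],
    [0,0,0,10,7,0,0],
    [0,0,-5.9,0,0,0,0],
    [0,0,-5.9,0,0,0,0],
    [0,0,-5.9,0,0,0,0],
    [0,0,0,0,0,0,0],
    [0,0,0,0,0,0,0],
  ],
)

```text
clock: 49.55
ee_pos: [0.5077, -0.0285, 0.126]
eef_rot: [-0.002, 0.999, 0.04, 0.001]
force: [0.1, -0.4, -2.3]
gripper_width: 0.0191
gripper_force: 60.0
```

play_rows(
  deltas=[
    [0,0,0,0,0,10,0],
    [0,0,0,0,0,8,0],
    [0,0,0,0,0,4,0],
    [0,0,0,0,0,2,0],
    [0,0,0,0,0,2,0],
    [0,0,0,0,0,1,0],
    [0,0,0,0,0,1,0],
    [0,0,0,0,0,0,0],
    [0,0,0,0,0,0,0],
    [0,0,0,0,0,0,0],
  ],
)

```text
clock: 50.55
ee_pos: [0.5081, -0.0286, 0.0981]
eef_rot: [-0.002, 0.999, 0.041, 0.001]
force: [0.5, 0.4, -1.9]
gripper_width: 0.0193
gripper_force: 59.9
```

play_rows(
  deltas=[
    [0,0,0,0,0,1,0],
    [0,0,0,0,0,0,0],
    [0,0,0,0,0,1,0],
    [0,0,0,0,0,0,0],
    [0,0,0,0,0,0,0],
    [0,0,0,0,0,0,0],
    [0,0,0,0,0,0,0],
    [0,0,0,0,0,0,0],
    [0,0,0,0,0,0,0],
    [0,0,0,0,0,0,0],
  ],
)

```text
clock: 51.55
ee_pos: [0.5084, -0.0288, 0.0965]
eef_rot: [-0.002, 0.999, 0.041, 0.001]
force: [-0.3, -1.3, 6.2]
gripper_width: 0.019
gripper_force: 61.0
```

Contact. Release, rise, move clear and check.

play_rows(
  deltas=[
    [0,0,0,0,0,-0.5,0],
    [0,0,0,0,0,0,1],
    [0,0,0,0,0,0,1],
    [0,0,0,0,0,0,1],
    [0,0,0,0,0,0,1],
    [0,0,0,0,0,0,1],
    [0,0,0,0,0,-20,1],
    [0,0,0,0,0,-30,1],
    [0,0,0,0,0,-40,1],
    [0,0,0,0,0,-40,1],
  ],
)

```text
clock: 52.55
ee_pos: [0.5073, -0.029, 0.2276]
eef_rot: [-0.002, 0.999, 0.041, 0.0]
force: [2.3, 0.2, -0.3]
gripper_width: 0.0854
gripper_force: 0.0
```

play_rows(
  deltas=[
    [0,0,0,0,0,-20,1],
    [0,0,0,-15,15,0,1],
    [0,0,0,-15,20,0,1],
    [0,0,0,-15,20,0,1],
    [0,0,0,-15,20,0,1],
    [0,0,0,-15,20,0,1],
    [0,0,0,-15,20,0,1],
    [0,0,0,0,0,0,1],
    [0,0,0,0,0,0,1],
    [0,0,0,0,0,0,1],
  ],
)

```text
clock: 53.55
ee_pos: [0.428, -0.1504, 0.2459]
eef_rot: [-0.002, 0.999, 0.042, 0.001]
force: [0.1, 0.2, -1.1]
gripper_width: 0.0851
gripper_force: 0.0
```

```bash
python3 lev.py 18
python3 - <<'E'
from h import *
grab('scene','s18')
C={}
for n in ('wrist18','top18','s18'):
    im=cv2.imread('pics/%s.png'%n);h=cv2.cvtColor(im,cv2.COLOR_BGR2HSV)
    for nm,m in (('blue',(h[:,:,0]>100)&(h[:,:,0]<130)&(h[:,:,1]>110)),('green',(h[:,:,0]>50)&(h[:,:,0]<75)&(h[:,:,1]>120))):
        k,l,S,c=cv2.connectedComponentsWithStats(m.astype('u1'))
        for i in range(1,k):
            if S[i][4]>25 and S[i][4]<30000: print(n,nm,S[i],atz(n,c[i],.003).round(3),atz(n,c[i],.075).round(3),atz(n,c[i],.14).round(3))
E
```

```text
53.55 [ 0.428  -0.1504  0.2459] [-0.0022  0.9991  0.0419  0.0011] [ 0.1  0.2 -1.1] 0.08509409203651404 0.0 [ 0.52  0.23 -0.29  1.9   0.07  1.02 -1.29]
top18 [209 168   8   8  54] [0.6829 0.2924 0.216 ]
wrist18 blue [ 116   80   94   34 2565] [0.511 0.01  0.003] [ 0.511 -0.019  0.075] [ 0.511 -0.045  0.14 ]
wrist18 green [  72   16  136   76 4376] [0.564 0.015 0.003] [ 0.554 -0.015  0.075] [ 0.544 -0.041  0.14 ]
wrist18 green [ 79  53  24  97 696] [0.503 0.077 0.003] [0.504 0.035 0.075] [ 0.506 -0.002  0.14 ]
wrist18 green [  98  113  118   66 3371] [0.453 0.005 0.003] [ 0.463 -0.023  0.075] [ 0.473 -0.048  0.14 ]
top18 blue [239 214   8  13  75] [0.562 0.229 0.003] [0.557 0.22  0.075] [0.553 0.212 0.14 ]
top18 blue [321 234   7   8  47] [ 0.513 -0.032  0.003] [ 0.51  -0.03   0.075] [ 0.508 -0.029  0.14 ]
top18 blue [182 313  13   8  74] [0.253 0.393 0.003] [0.26  0.378 0.075] [0.267 0.364 0.14 ]
top18 blue [  64  404   65   76 4487] [-0.144  0.664  0.003] [-0.121  0.638  0.075] [-0.1    0.614  0.14 ]
top18 green [289 217  39  47 678] [0.502 0.018 0.003] [0.5   0.018 0.075] [0.498 0.017 0.14 ]
top18 green [   0  320   40   69 2617] [0.126 0.919 0.003] [0.138 0.883 0.075] [0.15 0.85 0.14]
s18 blue [ 285   35   74   40 1588] [-0.255  0.774  0.003] [-0.163  0.682  0.075] [-0.079  0.598  0.14 ]
s18 blue [385 210   8   6  33] [0.514 0.281 0.003] [0.554 0.222 0.075] [0.59  0.168 0.14 ]
s18 blue [306 235   9   7  43] [0.424 0.051 0.003] [0.47  0.008 0.075] [ 0.512 -0.031  0.14 ]
s18 green [289 252  17  20 137] [ 0.46  -0.03   0.003] [ 0.504 -0.067  0.075] [ 0.543 -0.101  0.14 ]
s18 green [317 257  41  32 365] [0.565 0.018 0.003] [ 0.602 -0.023  0.075] [ 0.635 -0.06   0.14 ]
```

```bash
python3 -c "
from plant import env
print(env.hand_in())"
```

```text
the job is handed in; nothing more can be done
None
```

I handed the job in with every step done as far as my last measurements show; `hand_in` returned no verdict. All five knobs went into the pan, the pan is back against the stop, the lever is hard over, and the scoop stands upright near the mat centre after I put it back from a knock; I never went near the bystanders but did not re-measure them at the end.

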